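# Pack the motorcycle rack box, drop in its false floor and clip it down

## Task

Lay every spare that is on the bench mat (three or four small cases) down in the well of the aluminium rack box. Then fit the yellow false floor over them: tilt it, pass one end under the near rim where the pocket is deep, lower the other end and draw the panel back so that it lies flat on the ledges, centred, with both ends under the rims. Finally push a spring clip outwards from the panel's side onto each of the two grooved posts until it snaps home, its grip end lying over the panel, and leave the other things on the bench where they are.

Things in the scene. Friction and masses are not known exactly. Their poses are not given: they have to be found in the camera images.
- rack_box: Open aluminium luggage box of a motorcycle rack, fixed to the bench, 307 mm long (its x) x 200 mm wide (its y). Origin: on the bench under the opening's centre; +x points away from the robot (yaw within 0.2 rad). A ledge at 49 mm height runs round the well, between side steps at y = -69 and 69 mm; beyond these the flat side flanges are at 54.5 mm height out to y = -100 and 100 mm.
- well (a point): Centre of the floor of the well for the spares (a rubber liner), 11 mm above the bench. The well is 260 mm (box x, from -130 to 130) x 114 mm (box y, from -57 to 57) and reaches up to the ledge at 49 mm.
- near_rim (a point): Middle of the inner edge of the grey rim over the near end (box x = -130 mm), at its underside, 67 mm high; the rim is 3.5 mm thick. This is the deep end: the pocket between ledge and rim goes on to x = -158 mm.
- far_rim (a point): The same for the far end rim (box x = 130 mm, underside 67 mm, top 70.5 mm high). Its pocket is shallow: it ends at x = 141 mm. So the rims leave 260 mm open between them.
- panel: Yellow false floor panel, 278 mm (its x) x 130 mm (its y) x 6 mm, so 18 mm longer than the opening between the rims. Origin: centre of its underside. Black pull bar on top at its middle, 16 mm thick along x, 76 mm long along y, top at 40 mm above the underside. Both ends alike. 0.4 kg. Starts flat on the bench, bar up.
- clip_a: Spring clip: flat steel fork 5 mm thick, 68 mm long (its x), 38 mm wide, with an upright red grip block with black ribs, 19 x 19 mm, from 5 to 43 mm above its underside. Origin: on the underside below the grip's centre; x points to the open jaws. The steel reaches from 14 mm behind to 53 mm ahead of the origin and under the grip it is 22 mm wide. 0.1 kg. Lies flat at the start, grip up.
- clip_b: Second spring clip, same as clip_a.
- clip_a_eye (a point): Centre of clip_a's fork at its underside, 40 mm along x from the clip's origin: lies on the post's axis when the clip is home. The jaws' round noses, 9 mm further ahead, leave a 14 mm gap; each springs aside by up to 5 mm (3 N per mm), so that pushing it onto a post takes 5 to 10 N before it snaps in.
- clip_b_eye (a point): The same point of clip_b.
- post_left (a point): Foot of the left grooved steel post, on its axis on the flange, at x = 60, y = 83 mm, height 54.5 mm in the box's frame. The post's neck (groove) is 20 mm in diameter from 54.5 to 63.5 mm height; over it a 28 mm head up to 72 mm.
- post_right (a point): The same for the right post, at x = -60, y = -83 mm in the box's frame.
- plug_carton: Spare: cardboard spark plug carton with a white band, 84 (x) x 33 (y) x 34 mm high. Origin: centre of its underside.
- repair_case: Spare: green puncture repair case with a black strip and catch, 82 (x) x 34 (y, 36 over the catch) x 35 mm high. Origin: centre of its underside.
- hexkey_set: Spare: folding hex key set with blue cheeks and steel keys, 86 (x) x 32 (y) x 34 mm high. Origin: centre of its underside.
- bulb_case: Spare: clear bulb and fuse case with a red lid, 78 (x) x 34 (y) x 35 mm high. Origin: centre of its underside.
- wrench: Bystander: 150 mm steel wrench lying on the bench.
- screwdriver: Bystander: 150 mm screwdriver lying on the bench.
- lube_can: Bystander: spray can with red cap, 56 mm across, 150 mm tall; origin under its centre.
- tape_roll: Bystander: black roll of tape, 84 mm across, 30 mm high.
- mug: Bystander: blue mug, 76 mm across, 90 mm tall.
- multimeter: Bystander: grey multimeter, 150 x 74 x 34 mm, lying flat.
Not all that is in view belongs to the job. What is shaped like the plug_carton but orange, pink or purple is not meant.

How it is judged (in metres and radians):
On the way, in this order (a step that is already met when the one before it is completed fails the run):
1. every spare present lies in the well of the box (x of plug_carton in the frame of rack_box between -0.13 and 0.13 m and y of plug_carton in the frame of rack_box between -0.057 and 0.057 m and z of plug_carton in the frame of rack_box between 0 and 0.047 m and x of repair_case in the frame of rack_box between -0.13 and 0.13 m and y of repair_case in the frame of rack_box between -0.057 and 0.057 m and z of repair_case in the frame of rack_box between 0 and 0.047 m and x of hexkey_set in the frame of rack_box between -0.13 and 0.13 m and y of hexkey_set in the frame of rack_box between -0.057 and 0.057 m and z of hexkey_set in the frame of rack_box between 0 and 0.047 m and x of bulb_case in the frame of rack_box between -0.13 and 0.13 m and y of bulb_case in the frame of rack_box between -0.057 and 0.057 m and z of bulb_case in the frame of rack_box between 0 and 0.047 m), for 0.2 s.
2. with the spares in the well, the panel lies flat on the ledges with both ends under the rims (x of panel in the frame of rack_box between -0.0055 and 0.0055 m and y of panel in the frame of rack_box between -0.006 and 0.006 m and z of panel in the frame of rack_box between 0.046 and 0.0515 m and angle between panel's own z axis and vertical below 0.02 rad), for 0.2 s.
At the end, for the whole second after the job is handed in: Spares in the well; panel flat on the ledges (within 2.5 mm and 0.02 rad), its middle within 5.5 mm of the opening's along the box and 6 mm across, both ends under the rims; a clip home on each post (eye within 3.5 mm of its axis, level), grip within 60 mm of the box's middle line; all at rest (all of step 1 and all of step 2 and ((horizontal distance between clip_a_eye and post_left below 0.0035 m and z of clip_a_eye in the frame of rack_box between 0.0515 and 0.0605 m and angle between each of clip_a, clip_b's own z axis and vertical below 0.12 rad and y of clip_a in the frame of rack_box below 0.06 m and horizontal distance between clip_b_eye and post_right below 0.0035 m and z of clip_b_eye in the frame of rack_box between 0.0515 and 0.0605 m and y of clip_b in the frame of rack_box above -0.06 m) or (horizontal distance between clip_b_eye and post_left below 0.0035 m and z of clip_b_eye in the frame of rack_box between 0.0515 and 0.0605 m and angle between each of clip_b, clip_a's own z axis and vertical below 0.12 rad and y of clip_b in the frame of rack_box below 0.06 m and horizontal distance between clip_a_eye and post_right below 0.0035 m and z of clip_a_eye in the frame of rack_box between 0.0515 and 0.0605 m and y of clip_a in the frame of rack_box above -0.06 m)) and linear speed of each of plug_carton, repair_case, hexkey_set, bulb_case, panel, clip_a, clip_b below 0.02 m/s); the robot touches nothing.
It fails at once if a bystander is moved by more than 4 cm (distance of any of wrench, screwdriver, lube_can, tape_roll, mug, multimeter from where it was at the start of the episode above 0.04 m).
Of plug_carton, repair_case, hexkey_set, bulb_case only 3 to 4 are there at a start; the rules pass over those that are not, and their reading is None.
At some moment in a run one of plug_carton, repair_case, hexkey_set, bulb_case, clip_a, clip_b may be knocked a few centimetres aside while the robot is not near it.
It also fails if it takes over 210 s, if anything falls off the work surface, if the arm or the gripper's body presses on something with over 40 N, if the wrist force passes 120 N, or if a joint passes its speed limit or range.

## Robot

A 6-joint arm with a two-finger parallel gripper is mounted at the origin on the work surface. World frame = base frame: x ahead of the robot, y to its left, z up, the work surface at z = 0. Lengths are in mm, angles in rad, forces in N, time in s.
With the tool pointing down it reaches from about 325 to 875 mm from the base axis. Payload 4.4 kg.
Tool frame: the origin (TCP) lies between the finger pads; the fingertips stand 11 mm ahead of it and the grasp point (between the pads) lies 8 mm behind it (env.tips_ahead is the distance from the TCP to the fingertips, in mm); z points along the fingers, y is the direction in which the jaws open and shut (so a half turn about z gives the same grasp; the last joint's range is limited). The gripper opens to 85 mm and grips with 20 to 120 N. Pads are 22 mm wide; open, the fingers measure 114 mm over their backs; the gripper's body (76 mm by 85 mm) begins 54 mm behind the grasp point. The pads swing forward as they close: fully open they stand 13 mm farther back than shut.
Start: joints at [-1.298, 0.207, 1.542, -0, 1.393, -0.15], TCP at [235.92, -524.375, 242.282] pointing down, gripper open.
Joint ranges: [-2.73, 2.73], [-0.86, 2.22], [0.23, 2.46], [-1.11, 4.25], [0.08, 2.63], [-2.82, 2.82]. Speed limits (rad/s): [2.79, 2.79, 3.14, 3.14, 3.14, 3.14].

## Interface

Orientations are given as a unit quaternion [x, y, z, w].
In Python, from workcell import telemetry, vision, workorder, env gives the robot as it stands.
- The arm moves only by the tool step_arm, never from a script. Its arguments are lists of equal length, an entry for each row: "jaw": the gripper command: -1 is shut, 1 is fully open, values between are in proportion; "linear": the shift along the world's x, y, z in m, a list of three; "angular": the turn, a rotation vector about the world's x, y, z in degrees, a list of three. In form: {"jaw": [jaw, ...], "linear": [[x, y, z], ...], "angular": [[ax, ay, az], ...]}. A call has 1 to 20 rows; each row is the pose to reach, as a shift and turn from the pose commanded when the call began; what a row does not reach only later rows make up. A row lasts 1/12 s, in which the tool goes at most 41.7 mm and 7.16 degrees, less where a joint would pass 70% of its speed; a pose out of reach is approached as far as the arm can. A call with a gripper value outside its range is refused whole. The fingers move at their own pace and stop on an object; "newtons" is the grip in N (left out, the last holds). Time passes only in rows, so rows that repeat a pose let the fingers close. It gives the time, the measured TCP pose, the force and the opening at its end, in the units of the state.
- telemetry.observe(): the state, without advancing time (a new reading comes with each control period).
- vision.snapshot(name): name is "scene" or "top"; returns (picture, depth): 480x640x3 uint8, blue, green, red; 480x640 float32, mm along the optical axis (not along the pixel's ray), 0 where there is no reading.
- vision.camera_info(name): a dict with "K" (3x3 intrinsics, pixels), "k1" (the pictures are not rectified: a ray, as slopes to the right and down, at radius r is drawn at 1 + k1 r^2 times it, then the intrinsics apply), "T" (4x4, takes a point from camera to world coordinates). Camera axes: x right, y down, z forward; pixel columns grow to the right and rows downward; lengths in mm; the calibration is good to about 2 mm. A picture is of the moment at which its call begins. camera_info takes no time and is no camera call.
- workorder.close_job(): hands the job in, once; it reports no verdict.
The state is a dict: "clock": time; "qpos": joint angles; "joint_vel": joint speeds; "joint_efforts": joint torques, N m; "position": TCP position; "ee_rot": TCP orientation; "ft_force": force on the tool from outside, world axes, zero at the start; "wrist_torque": the same for the moment, N m; "width": finger opening in mm.
Only numpy, scipy, OpenCV 4.12 (cv2) and the standard library are available. Lean on these libraries where they do the work, as an engineer would, in place of code of your own. Each camera call takes 0.05 s, during which the arm holds its last target.

## Working session

There is one attempt and no reset: what is moved stays moved. The work goes in short steps, Python scripts to look and compute and a tool call to move; the robot and the scene stay as the last step left them, time stands still between calls to the robot, and variables do not carry over. Pictures are saved under pics/ and viewed, and the job is handed in when it is done.

Besides the shell and the picture viewer there is one more tool, called after "Emit:" by a JSON object that holds its "method" and its "body". step_arm: Moves the arm, as the interface text tells. Its arguments: {"type":"object","properties":{"jaw":{"type":"array"},"linear":{"type":"array"},"angular":{"type":"array"},"newtons":{"type":"number"}},"required":["jaw","linear","angular"]}

```bash
mkdir -p pics; ls; cat > h.py <<'E'
import numpy as np, cv2
from workcell import telemetry, vision, workorder, env
def info(n):
    c=vision.camera_info(n); return np.array(c["K"]),float(c["k1"]),np.array(c["T"])
def ray(n,u,v):
    K,k1,T=info(n)
    d=np.array([(u-K[0,2])/K[0,0],(v-K[1,2])/K[1,1]]); s=d.copy()
    for _ in range(30): s=d/(1+k1*(s@s))
    r=T[:3,:3]@np.array([s[0],s[1],1.]); return T[:3,3],r
def at_z(n,u,v,z):
    o,r=ray(n,u,v); return o+r*(z-o[2])/r[2]
def at_d(n,u,v,D):
    o,r=ray(n,u,v); return o+r*D
def proj(n,p):
    K,k1,T=info(n); q=T[:3,:3].T@(np.asarray(p,float)-T[:3,3]); s=q[:2]/q[2]; s=s*(1+k1*(s@s))
    return np.array([K[0,0]*s[0]+K[0,2],K[1,1]*s[1]+K[1,2]])
def cloud(n,depth):
    K,k1,T=info(n); v,u=np.mgrid[0:480,0:640]
    d=np.stack([(u-K[0,2])/K[0,0],(v-K[1,2])/K[1,1]],-1); s=d.copy()
    for _ in range(30): s=d/(1+k1*(s**2).sum(-1,keepdims=True))
    p=np.concatenate([s,np.ones((480,640,1))],-1)*depth[...,None]
    return p@T[:3,:3].T+T[:3,3]
def shot(n,tag):
    im,d=vision.snapshot(n); np.savez(f'pics/{tag}.npz',im=im,d=d); cv2.imwrite(f'pics/{tag}.png',im); return im,d
def crop(tag,x0,y0,x1,y1,f,out):
    im=np.load(f'pics/{tag}.npz')['im'][y0:y1,x0:x1]; cv2.imwrite(f'pics/{out}.png',cv2.resize(im,None,fx=f,fy=f,interpolation=cv2.INTER_CUBIC))
E
python3 - <<'E'
from h import *
for n in('scene','top'):
    print(n,info(n)); shot(n,n+'0')
print(telemetry.observe()); print([a for a in dir(env) if a[0]!='_'],env.tips_ahead)
E
```

```text
pics
scene (array([[550.2669734 ,   0.        , 318.09304212],
       [  0.        , 550.2669734 , 235.81856285],
       [  0.        ,   0.        ,   1.        ]]), -0.09158088208298584, array([[ 8.85983389e-02,  5.88572677e-01, -8.03574849e-01,
         1.45914478e+03],
       [ 9.96064469e-01, -5.43209063e-02,  7.00343673e-02,
        -9.62067717e+01],
       [-2.43059902e-03, -8.06617284e-01, -5.91069073e-01,
         7.89698876e+02],
       [ 0.00000000e+00,  0.00000000e+00,  0.00000000e+00,
         1.00000000e+00]]))
top (array([[451.77440589,   0.        , 316.59243669],
       [  0.        , 451.77440589, 239.23468914],
       [  0.        ,   0.        ,   1.        ]]), -0.058590925505366695, array([[ 1.67518213e-02, -9.89191543e-01,  1.45669037e-01,
         3.18210109e+02],
       [-9.99688049e-01, -1.38709396e-02,  2.07702299e-02,
        -5.50497777e+00],
       [-1.85251694e-02, -1.45971534e-01, -9.89115327e-01,
         1.23387815e+03],
       [ 0.00000000e+00,  0.00000000e+00,  0.00000000e+00,
         1.00000000e+00]]))
{'clock': 0.1, 'qpos': array([-1.29848813e+00,  2.07376863e-01,  1.54285563e+00, -2.47969864e-05,
        1.39349949e+00, -1.50513053e-01]), 'joint_vel': array([ 5.49270693e-05, -1.48331698e-03, -3.42313522e-03, -4.46823637e-04,
        1.76656749e-03, -1.93007245e-03]), 'joint_efforts': array([-2.21670589e-04, -3.84089756e+01, -2.92546695e+01, -1.57382387e-04,
        4.86834120e-03,  2.30353140e-05]), 'position': array([ 235.73298731, -523.7089538 ,  241.19683898]), 'ee_rot': array([ 9.77734862e-01,  2.09841358e-01, -7.72789571e-05, -1.06694021e-03]), 'ft_force': array([0.56314705, 0.16671009, 0.32535163]), 'wrist_torque': array([-0.01248893, -0.02086981,  0.01543529]), 'width': 85.54100206873999}
['PlanningError', 'tips_ahead'] 11.0
```

View pics/scene0.png

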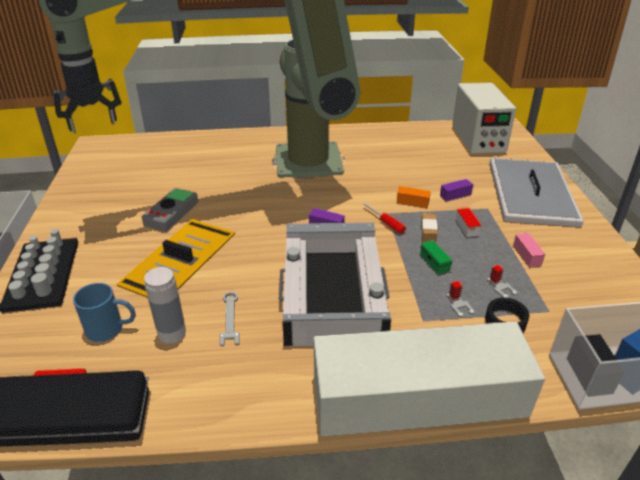

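View pics/top0.png

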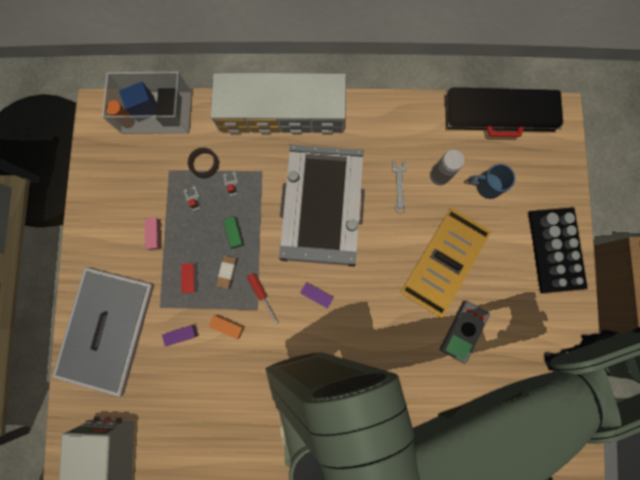

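The mat holds three spares: the green repair case, the carton with the white band, and the red-lidded bulb case. The two clips lie near the tape roll. The panel is the yellow one, and the grey panel on the far side is a decoy.

```bash
python3 - <<'E'
from h import *
crop('top0',270,135,370,275,5.5,'c1'.replace('c1','c1'))
im=np.load('pics/top0.npz')['im']
cv2.imwrite('pics/c1.png',cv2.resize(im[138:272,265:380],None,fx=4.4,fy=4.4,interpolation=cv2.INTER_CUBIC))
cv2.imwrite('pics/c2.png',cv2.resize(im[165:315,155:285],None,fx=4,fy=4,interpolation=cv2.INTER_CUBIC))
cv2.imwrite('pics/c3.png',cv2.resize(im[200:320,395:500],None,fx=5,fy=5,interpolation=cv2.INTER_CUBIC))
im=np.load('pics/scene0.npz')['im']
cv2.imwrite('pics/c4.png',cv2.resize(im[180:330,390:560],None,fx=4,fy=4,interpolation=cv2.INTER_CUBIC))
E
```

```text
(no output)
```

View pics/c1.png

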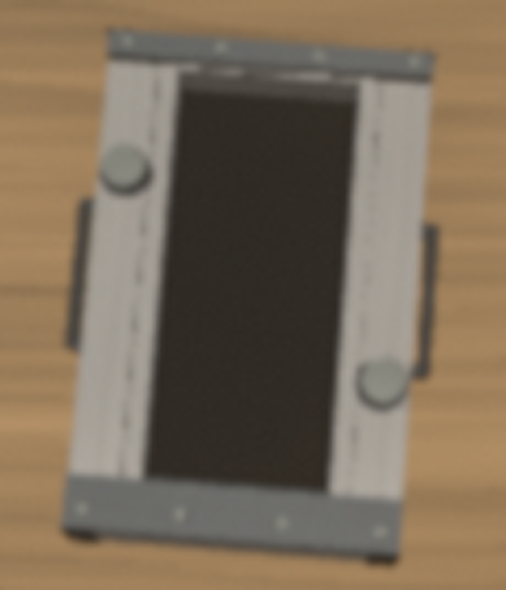

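View pics/c2.png

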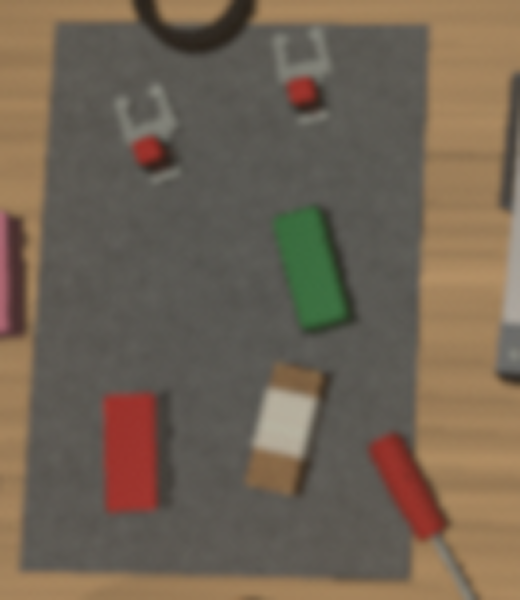

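View pics/c4.png

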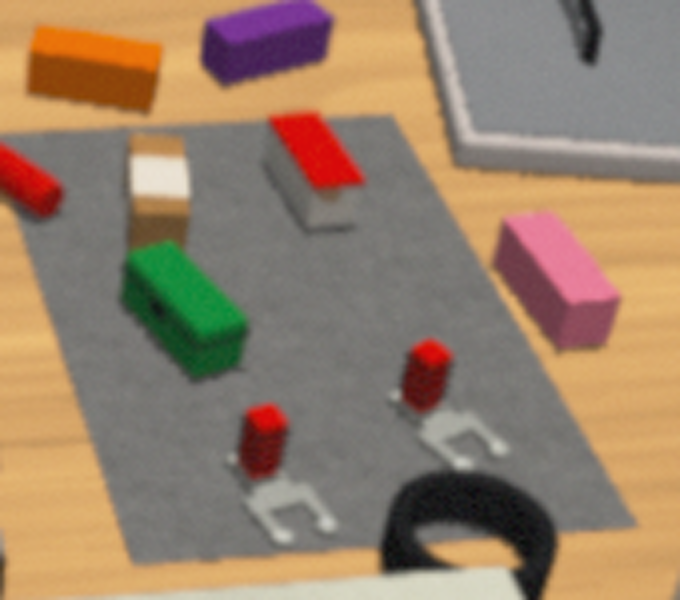

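View pics/c3.png

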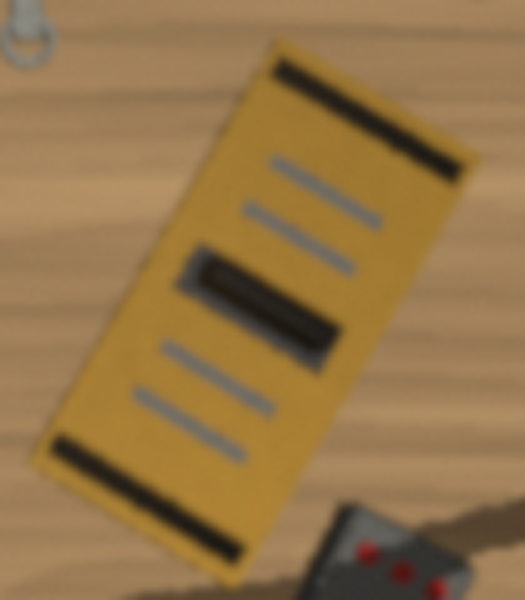

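```bash
python3 - <<'E'
from h import *
def f(cx,cy,x0,y0,s): return x0+(cx+.5)/s-.5, y0+(cy+.5)/s-.5
P={}
for k,c,z in [('postL',(126,167),72),('postR',(382,382),72),('farL',(108,30),70.5),('farR',(435,50),70.5),('nearinL',(68,474),70.5),('nearinR',(402,497),70.5),('farinL',(105,62),70.5),('farinR',(433,80),70.5),('nearoutL',(63,528),70.5),('nearoutR',(398,554),70.5)]:
    P[k]=at_z('top',*f(*c,265,138,4.4),z); print(k,P[k].round(1))
d=P['postL']-P['postR']; print(np.hypot(*d[:2])); 
a=np.arctan2(d[1],d[0])-np.arctan2(166,120); print('yaw',a,'centre',(P['postL']+P['postR'])/2)
print((np.array([P['farinL'],P['farinR'],P['nearinL'],P['nearinR']]).mean(0)))
for A,B in(('nearinL','nearinR'),('farinL','farinR'),('farL','farR'),('nearoutL','nearoutR')):
    e=P[A]-P[B]; print(A,np.hypot(*e[:2]),np.arctan2(-e[0],e[1]))
# depth map check
z=np.load('pics/top0.npz'); C=cloud('top',z['d'])
for u,v in [(322,200),(290,220),(320,255),(327,152),(100,400),(400,300),(210,215)]: print((u,v),C[v,u].round(1))
E
```

```text
postL [659.7  83.9  72. ]
postR [529.6 -71.4  72. ]
farL [747.   97.3  70.5]
farR [ 736.3 -102.9   70.5]
nearinL [472.1 113.7  70.5]
nearinR [461.3 -83.6  70.5]
farinL [726.5  98.6  70.5]
farinR [ 717.2 -101.7   70.5]
nearoutL [440.  115.8  70.5]
nearoutR [427.6 -81.4  70.5]
202.56295953782757
yaw -0.07132648275280051 centre [594.68065356   6.25171055  72.        ]
[594.26484289   6.75362469  70.5       ]
nearinL 197.66472023270708 -0.05490592985118835
farinL 200.423749023449 -0.046448325961215904
farL 200.44056733623572 -0.053428270693258846
nearoutL 197.60656819711284 -0.06284518506136418
(322, 200) [609.    7.    8.6]
(290, 220) [542.9  91.   53.3]
(320, 255) [448.3   9.4  71.8]
(327, 152) [727.2  -5.1  69. ]
(100, 400) [ 53.  597.4   2.1]
(400, 300) [ 336.9 -208.1    0. ]
(210, 215) [564.6 320.8  -0.7]
```

```bash
cat > fit.py <<'E'
from h import *
from scipy.optimize import minimize
from scipy.ndimage import map_coordinates
def seg(a,b,n=40): return np.array(a,float)+(np.array(b,float)-np.array(a,float))*np.linspace(0.03,.97,n)[:,None]
def rect(x0,x1,y0,y1,z): return [seg((x0,y0,z),(x1,y0,z)),seg((x1,y0,z),(x1,y1,z)),seg((x1,y1,z),(x0,y1,z)),seg((x0,y1,z),(x0,y0,z))]
def circ(x,y,r,z,n=48):
    t=np.linspace(0,2*np.pi,n+1); return [np.stack([x+r*np.cos(t),y+r*np.sin(t),0*t+z],1)]
def grads(im,sig=1.0):
    g=cv2.GaussianBlur(im.astype(np.float32),(0,0),sig)
    return cv2.Sobel(g,cv2.CV_32F,1,0)/8,cv2.Sobel(g,cv2.CV_32F,0,1)/8
def projN(n,p):
    K,k1,T=info_c(n); q=(p-T[:3,3])@T[:3,:3]; s=q[:,:2]/q[:,2:]; s=s*(1+k1*(s**2).sum(1,keepdims=True))
    return s*[K[0,0],K[1,1]]+[K[0,2],K[1,2]]
_c={}
def info_c(n):
    if n not in _c:_c[n]=info(n)
    return _c[n]
def score(n,G,curves,pose):
    x,y,a=pose; R=np.array([[np.cos(a),-np.sin(a),0],[np.sin(a),np.cos(a),0],[0,0,1]]); tot=0;m=0
    for c in curves:
        p=projN(n,c@R.T+[x,y,0]); t=np.gradient(p,axis=0); t/=np.linalg.norm(t,axis=1,keepdims=True)+1e-9
        g=0
        for ch in range(3):
            gx=map_coordinates(G[0][...,ch],[p[:,1],p[:,0]],order=1); gy=map_coordinates(G[1][...,ch],[p[:,1],p[:,0]],order=1)
            g=g+np.abs(gx*-t[:,1]+gy*t[:,0])
        g=np.minimum(g,60); tot+=g.sum(); m+=len(g)
    return tot/m
def fit(shots,curves,p0,spread=(6,6,.06),n=60,seed=0):
    """shots: list of (cam,im,curves or None)"""
    Gs=[(c,grads(im),cv or curves) for c,im,cv in shots]
    f=lambda p:-sum(score(c,G,cv,(p[0],p[1],p[2]/100)) for c,G,cv in Gs)
    rng=np.random.default_rng(seed); best=None
    c=[np.array(p0)+np.array(spread)*rng.uniform(-1,1,3) for _ in range(n*8)]+[np.array(p0,float)]
    c=[np.array([q[0],q[1],q[2]*100]) for q in c]; c.sort(key=f)
    for q in c[:8]:
        r=minimize(f,q,method='Nelder-Mead',options=dict(xatol=.02,fatol=1e-3,initial_simplex=[q,q+[2,0,0],q+[0,2,0],q+[0,0,2]]))
        if best is None or r.fun<best.fun: best=r
    return np.array([best.x[0],best.x[1],best.x[2]/100]),-best.fun
BOX=circ(60,83,14,72)+circ(-60,-83,14,72)+[seg((-130,-98,70.5),(-130,98,70.5)),seg((130,-98,70.5),(130,98,70.5))]
def spare(L,W,H): return rect(-L/2,L/2,-W/2,W/2,H)
PANEL=rect(-139,139,-65,65,6)+rect(-8,8,-38,38,40)
GRIP=rect(-9.5,9.5,-9.5,9.5,43)
CLIP=GRIP+[seg((14.5,-19,5),(45,-19,5),20),seg((14.5,19,5),(45,19,5),20)]
E
python3 - <<'E'
from fit import *
im={n:np.load(f'pics/{n}0.npz')['im'] for n in('top','scene')}
def f(cx,cy,x0,y0,s): return x0+(cx+.5)/s-.5, y0+(cy+.5)/s-.5
def run(name,cv,p0,**k):
    print(name,np.array(p0).round(2))
    for s in (('top',),('scene',),('top','scene')):
        p,v=fit([(n,im[n],None) for n in s],cv,p0,**k); print('  ',s,p.round([1,1,3]) if 0 else np.round(p,3),round(v,1))
run('box',BOX,(594.5,6.5,-.06))
def pr(a,b,z):  # two end points in c2 -> centre,yaw
    A=at_z('top',*f(*a,155,165,4),z);B=at_z('top',*f(*b,155,165,4),z);m=(A+B)/2;d=B-A
    print(np.hypot(*d[:2])); return m[0],m[1],np.arctan2(d[1],d[0])
run('green',spare(82,34,35),pr((327,325),(297,212),35))
run('carton',spare(84,33,34),pr((273,487),(301,370),34))
run('bulb',spare(78,34,35),pr((131,510),(130,395),35))
a=at_z('top',*f(150,153,155,165,4),43);b=at_z('top',*f(140,98,155,165,4),5);d=b-a
run('clipL',CLIP,(a[0],a[1],np.arctan2(d[1],d[0])))
a=at_z('top',*f(303,93,155,165,4),43);b=at_z('top',*f(299,40,155,165,4),5);d=b-a
run('clipR',CLIP,(a[0],a[1],np.arctan2(d[1],d[0])))
A=at_z('top',*f(258,310,395,200,5),40);B=at_z('top',*f(378,110,395,200,5),6);C=at_z('top',*f(140,500,395,200,5),6);d=B-C
print(A,(B+C)/2); run('panel',PANEL,(*((B+C)/2)[:2],np.arctan2(d[1],d[0])))
E
```

```text
box [ 5.945e+02  6.500e+00 -6.000e-02]
   ('top',) [ 5.927e+02  2.198e+00 -4.800e-02] 23.8
   ('scene',) [ 5.95355e+02  1.03320e+01 -6.90000e-02] 36.3
   ('top', 'scene') [ 5.95105e+02  1.05520e+01 -7.20000e-02] 58.9
80.72795886644938
green [5.1224e+02 2.4719e+02 3.0000e-01]
   ('top',) [5.10491e+02 2.42306e+02 2.96000e-01] 18.3
   ('scene',) [5.16432e+02 2.50863e+02 2.87000e-01] 31.1
   ('top', 'scene') [5.15516e+02 2.50873e+02 2.77000e-01] 46.2
80.05224389998587
carton [ 4.0382e+02  2.5945e+02 -1.9000e-01]
   ('top',) [ 4.04003e+02  2.62536e+02 -2.02000e-01] 29.0
   ('scene',) [ 4.04862e+02  2.64918e+02 -2.15000e-01] 36.8
   ('top', 'scene') [ 4.04171e+02  2.63773e+02 -2.08000e-01] 64.6
77.0111760435572
bulb [3.8584e+02 3.6433e+02 6.0000e-02]
   ('top',) [3.86335e+02 3.64337e+02 5.80000e-02] 32.9
   ('scene',) [3.89580e+02 3.66708e+02 5.40000e-02] 58.4
   ('top', 'scene') [3.86704e+02 3.64910e+02 7.20000e-02] 90.0
clipL [5.8897e+02 3.6034e+02 4.1000e-01]
   ('top',) [5.90501e+02 3.61373e+02 4.49000e-01] 27.8
   ('scene',) [5.95633e+02 3.65243e+02 5.20000e-01] 43.4
   ('top', 'scene') [5.94100e+02 3.64096e+02 4.91000e-01] 65.1
clipR [6.3193e+02 2.5714e+02 2.6000e-01]
   ('top',) [6.32872e+02 2.57502e+02 2.87000e-01] 28.3
   ('scene',) [6.37815e+02 2.61058e+02 3.17000e-01] 43.5
   ('top', 'scene') [6.36353e+02 2.59855e+02 3.16000e-01] 65.8
[ 438.92071688 -325.10796042   40.        ] [ 446.47254284 -335.91995354    6.        ]
panel [ 446.47 -335.92   -0.56]
   ('top',) [ 440.355 -330.029   -0.538] 27.6
   ('scene',) [ 450.809 -329.119   -0.529] 40.1
   ('top', 'scene') [ 442.251 -330.62    -0.537] 62.0
```

Emit:
{"method": "step_arm", "body": {"jaw": [0.4,0.4,0.4,0.4,0.4,0.4,0.4,0.4,0.4,0.4,0.4,0.4,0.4,0.4,0.4,0.4,0.4,0.4,0.4,0.4], "linear": [[0.22,0.42,0.02],[0.22,0.42,0.02],[0.22,0.42,0.02],[0.22,0.42,0.02],[0.22,0.42,0.02],[0.22,0.42,0.02],[0.22,0.42,0.02],[0.22,0.42,0.02],[0.22,0.42,0.02],[0.22,0.42,0.02],[0.168,0.786,-0.08],[0.168,0.786,-0.08],[0.168,0.786,-0.08],[0.168,0.786,-0.08],[0.168,0.786,-0.08],[0.168,0.786,-0.08],[0.168,0.786,-0.08],[0.168,0.786,-0.08],[0.168,0.786,-0.08],[0.168,0.786,-0.08]], "angular": [[0,0,-36],[0,0,-36],[0,0,-36],[0,0,-36],[0,0,-36],[0,0,-36],[0,0,-36],[0,0,-36],[0,0,-36],[0,0,-36],[0,0,-36],[0,0,-36],[0,0,-36],[0,0,-36],[0,0,-36],[0,0,-36],[0,0,-36],[0,0,-36],[0,0,-36],[0,0,-36]], "newtons": 50}}

```text
clock: 1.77
position: [403.9, 245.7, 165.7]
ee_rot: [0.995, -0.102, -0.0, 0.0]
ft_force: [1.3, 0.4, -0.7]
width: 59.8
```

```bash
python3 - <<'E'
from h import *
s=telemetry.observe(); print(s['clock'],s['position'],s['ee_rot'],s['width'],s['qpos'].round(2))
for n in('scene','top'):
    im,d=shot(n,n+'1'); p=proj(n,s['position']); x,y=p.astype(int); print(n,p)
    x0=max(0,x-70);y0=max(0,y-60); c=cv2.resize(im[y0:y0+120,x0:x0+140],None,fx=5,fy=5,interpolation=cv2.INTER_CUBIC); cv2.imwrite(f'pics/g_{n}.png',c); print(x0,y0)
E
```

```text
1.7667 [403.914662   245.67331493 165.72346322] [ 9.94742163e-01 -1.02410992e-01 -6.26433268e-05  1.19405102e-04] 59.82010558425593 [ 0.36  0.07  1.87 -0.    1.21  2.14]
scene [427.80434258 175.63902195]
357 115
top [220.19821551 267.60570238]
150 207
```

View pics/g_scene.png

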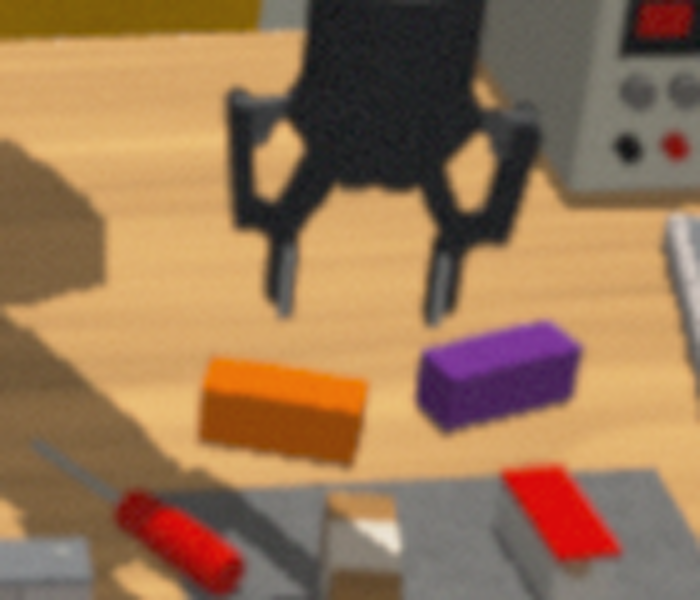

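View pics/g_top.png

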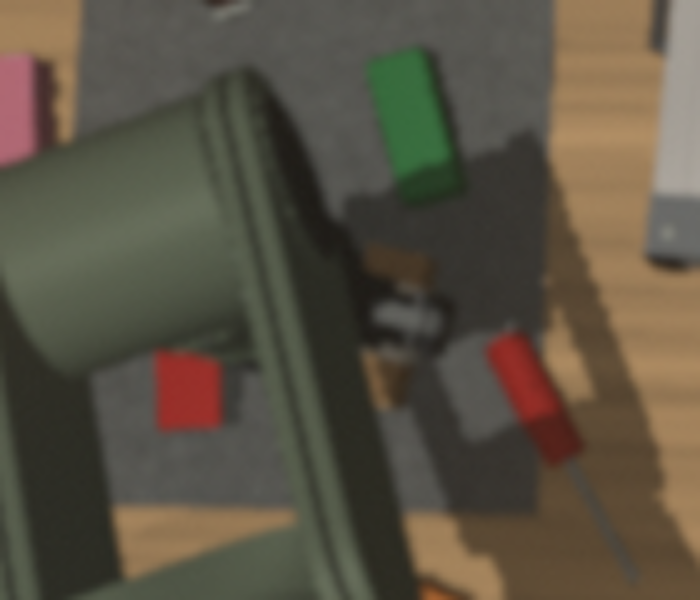

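Emit:
{"method": "step_arm", "body": {"jaw": [0.4,0.4,0.4,0.4,0.4,0.4], "linear": [[0,0.017,-0.08],[0,0.017,-0.08],[0,0.017,-0.08],[0,0.017,-0.08],[0,0.017,-0.08],[0,0.017,-0.08]], "angular": [[0,0,0],[0,0,0],[0,0,0],[0,0,0],[0,0,0],[0,0,0]]}}

```text
clock: 2.37
position: [407.1, 260.8, 89.1]
ee_rot: [0.995, -0.103, 0.002, -0.001]
ft_force: [1.0, -0.1, 1.8]
width: 60.2
```

```bash
python3 - <<'E'
from h import *
s=telemetry.observe(); print(s['clock'],s['position'],s['ee_rot'],s['width'],s['qpos'].round(2))
n='scene'
im,d=shot(n,n+'2'); p=proj(n,s['position']); x,y=p.astype(int); print(n,p,proj(n,s['position']-[0,0,11]))
x0=max(0,x-70);y0=max(0,y-60); c=cv2.resize(im[y0:y0+120,x0:x0+140],None,fx=5,fy=5,interpolation=cv2.INTER_CUBIC); cv2.imwrite(f'pics/g_{n}2.png',c); print(x0,y0)
E
```

```text
2.3667 [407.10802378 260.81816165  89.11939157] [ 0.99466851 -0.10309128  0.00233429 -0.00113886] 60.156509302103885 [ 0.39  0.2   1.9  -0.    1.03  2.17]
scene [430.76612215 204.46524209] [430.22223168 208.38629618]
360 144
```

View pics/g_scene2.png

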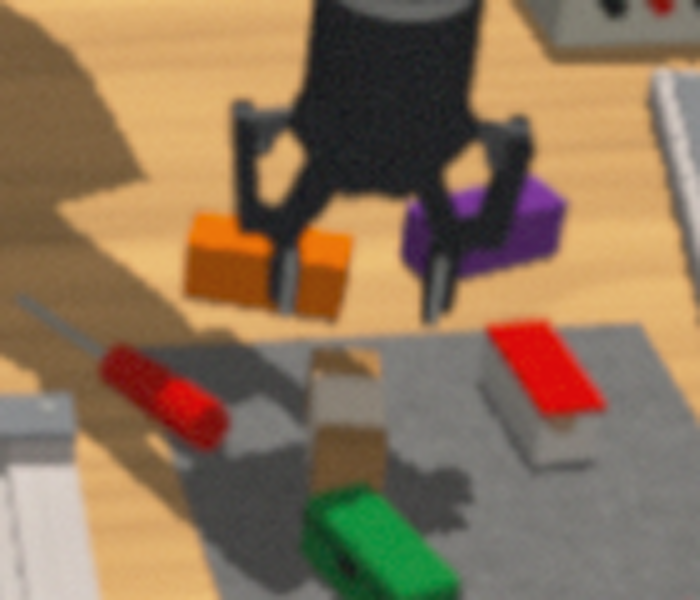

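Emit:
{"method": "step_arm", "body": {"jaw": [0.4,0.4,0.4,0.4,0.4], "linear": [[0,0.0,-0.03],[0,0.0,-0.03],[0,0.0,-0.03],[0,0.0,-0.03],[0,0.0,-0.03]], "angular": [[0,0,0],[0,0,0],[0,0,0],[0,0,0],[0,0,0]]}}

```text
clock: 2.83
position: [406.2, 261.1, 58.2]
ee_rot: [0.995, -0.103, 0.001, -0.001]
ft_force: [0.1, 0.0, 0.2]
width: 59.7
```

Emit:
{"method": "step_arm", "body": {"jaw": [0.4,0.4,0.4,0.4,-0.8,-0.8,-0.8,-0.8,-0.8,-0.8,-0.8,-0.8], "linear": [[-0.002,0.001,-0.022],[-0.002,0.001,-0.042],[-0.002,0.001,-0.042],[-0.002,0.001,-0.042],[-0.002,0.001,-0.042],[-0.002,0.001,-0.042],[-0.002,0.001,-0.042],[-0.002,0.001,-0.042],[-0.002,0.001,-0.042],[-0.002,0.001,-0.042],[-0.002,0.001,-0.042],[-0.002,0.001,-0.042]], "angular": [[0,0,0],[0,0,0],[0,0,0],[0,0,0],[0,0,0],[0,0,0],[0,0,0],[0,0,0],[0,0,0],[0,0,0],[0,0,0],[0,0,0]]}}

```text
clock: 3.83
position: [404.6, 262.5, 16.1]
ee_rot: [0.995, -0.103, 0.002, -0.001]
ft_force: [-0.3, 0.1, 5.9]
width: 31.8
```

Emit:
{"method": "step_arm", "body": {"jaw": [-0.8,-0.8,-0.8,-0.8,-0.8,-0.8,-0.8,-0.8,-0.8,-0.8,-0.8,-0.8,-0.8,-0.8,-0.8,-0.8,-0.8,-0.8,-0.8,-0.8], "linear": [[0,0,0.04],[0,0,0.08],[0,0,0.11],[0.19,-0.255,0.12],[0.19,-0.255,0.12],[0.19,-0.255,0.12],[0.19,-0.255,0.12],[0.19,-0.255,0.12],[0.19,-0.255,0.12],[0.19,-0.255,0.12],[0.19,-0.255,0.12],[0.19,-0.255,0.12],[0.19,-0.255,0.12],[0.19,-0.255,0.12],[0.19,-0.255,0.12],[0.19,-0.255,0.12],[0.19,-0.255,0.12],[0.19,-0.255,0.12],[0.19,-0.255,0.12],[0.19,-0.255,0.12]], "angular": [[0,0,0],[0,0,0],[0,0,0],[0,0,98],[0,0,98],[0,0,98],[0,0,98],[0,0,98],[0,0,98],[0,0,98],[0,0,98],[0,0,98],[0,0,98],[0,0,98],[0,0,98],[0,0,98],[0,0,98],[0,0,98],[0,0,98],[0,0,98],[0,0,98]]}}

```text
$.angular: bad value
```

```bash
python3 - <<'E'
from h import *
s=telemetry.observe(); print(s['clock'],s['position'],s['ee_rot'],s['width'],s['qpos'].round(2))
n='scene'
im,d=shot(n,n+'3'); c=cv2.resize(im[150:350,250:450],None,fx=3,fy=3,interpolation=cv2.INTER_CUBIC); cv2.imwrite(f'pics/g_{n}3.png',c)
E
```

```text
3.8333 [404.60239366 262.5012003   16.14569905] [ 9.94726968e-01 -1.02540618e-01  1.68426125e-03 -9.19161999e-04] 31.83824549896535 [0.4  0.33 1.93 0.   0.87 2.17]
```

View pics/g_scene3.png

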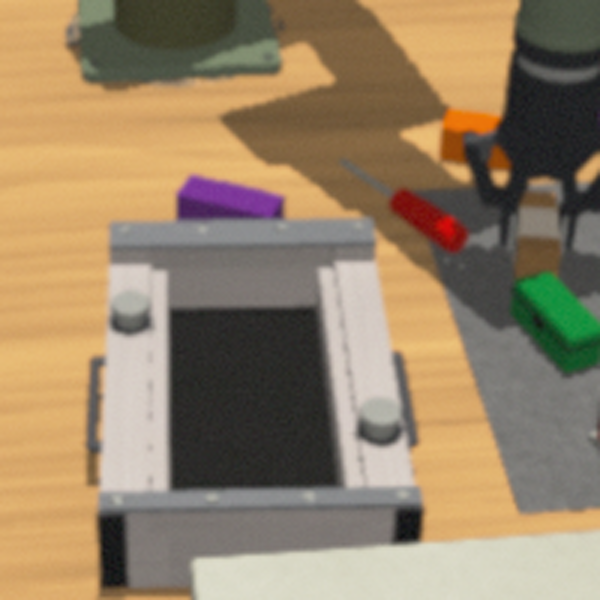

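Emit:
{"method": "step_arm", "body": {"jaw": [-0.8,-0.8,-0.8,-0.8,-0.8,-0.8,-0.8,-0.8,-0.8,-0.8,-0.8,-0.8,-0.8,-0.8,-0.8,-0.8,-0.8,-0.8,-0.8,-0.8], "linear": [[0,0,0.04],[0,0,0.08],[0,0,0.11],[0.19,-0.255,0.12],[0.19,-0.255,0.12],[0.19,-0.255,0.12],[0.19,-0.255,0.12],[0.19,-0.255,0.12],[0.19,-0.255,0.12],[0.19,-0.255,0.12],[0.19,-0.255,0.12],[0.19,-0.255,0.12],[0.19,-0.255,0.12],[0.19,-0.255,0.12],[0.19,-0.255,0.12],[0.19,-0.255,0.12],[0.19,-0.255,0.12],[0.19,-0.255,0.12],[0.19,-0.255,0.12],[0.19,-0.255,0.12]], "angular": [[0,0,0],[0,0,0],[0,0,0],[0,0,98],[0,0,98],[0,0,98],[0,0,98],[0,0,98],[0,0,98],[0,0,98],[0,0,98],[0,0,98],[0,0,98],[0,0,98],[0,0,98],[0,0,98],[0,0,98],[0,0,98],[0,0,98],[0,0,98]]}}

```text
clock: 5.55
position: [592.6, 6.8, 134.3]
ee_rot: [0.731, 0.683, -0.0, -0.0]
ft_force: [-0.7, 0.2, -1.2]
width: 32.0
```

```bash
python3 - <<'E'
from h import *
s=telemetry.observe(); print(s['clock'],s['position'],s['ee_rot'],2*np.arctan2(s['ee_rot'][1],s['ee_rot'][0]),s['width'],s['qpos'].round(2))
n='scene'
im,d=shot(n,n+'3'); c=cv2.resize(im[150:350,250:450],None,fx=3,fy=3,interpolation=cv2.INTER_CUBIC); cv2.imwrite(f'pics/g_{n}3b.png',c)
E
```

```text
5.55 [592.63903928   6.76059211 134.31635835] [ 7.30861771e-01  6.82525490e-01 -1.11708314e-04 -1.24016952e-04] 1.502425185170224 32.047996169807725 [-0.13  0.35  1.6  -0.    1.2  -0.07]
```

View pics/g_scene3b.png

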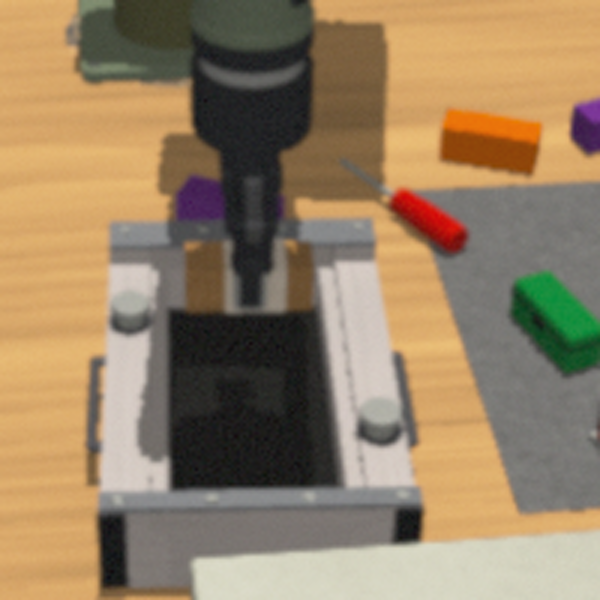

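Emit:
{"method": "step_arm", "body": {"jaw": [-0.8,-0.8,-0.8,-0.8,-0.8,-0.8,0.0,0.0,0.0,0.0,0.0,0.0,0.0,0.0], "linear": [[0.002,0,-0.04],[0.002,0,-0.08],[0.002,0,-0.095],[0.002,0,-0.105],[0.002,0,-0.105],[0.002,0,-0.105],[0.002,0,-0.105],[0.002,0,-0.105],[0.002,0,-0.105],[0.002,0,-0.105],[0.002,0,-0.08],[0.002,0,-0.04],[0.002,0,0],[0.002,0,0]], "angular": [[0,0,0],[0,0,0],[0,0,0],[0,0,0],[0,0,0],[0,0,0],[0,0,0],[0,0,0],[0,0,0],[0,0,0],[0,0,0],[0,0,0],[0,0,0],[0,0,0]]}}

```text
clock: 6.77
position: [601.4, 6.0, 144.2]
ee_rot: [0.73, 0.683, 0.006, 0.007]
ft_force: [2.3, -0.6, 1.3]
width: 42.7
```

Emit:
{"method": "step_arm", "body": {"jaw": [0.4,0.4,0.4,0.4,0.4,0.4,0.4,0.4,0.4,0.4,0.4,0.4,0.4,0.4,0.4], "linear": [[-0.081,0.24,0.01],[-0.081,0.24,0.01],[-0.081,0.24,0.01],[-0.081,0.24,0.01],[-0.081,0.24,0.01],[-0.081,0.24,0.01],[-0.081,0.24,0.01],[-0.081,0.24,0.01],[-0.081,0.24,0.01],[-0.081,0.24,0.01],[-0.081,0.24,0.01],[-0.081,0.24,0.01],[-0.081,0.24,0.01],[-0.081,0.24,0.01],[-0.081,0.24,0.01]], "angular": [[0,0,-70],[0,0,-70],[0,0,-70],[0,0,-70],[0,0,-70],[0,0,-70],[0,0,-70],[0,0,-70],[0,0,-70],[0,0,-70],[0,0,-70],[0,0,-70],[0,0,-70],[0,0,-70],[0,0,-70]]}}

```text
clock: 8.02
position: [514.0, 246.6, 144.4]
ee_rot: [0.99, 0.141, 0.0, -0.0]
ft_force: [0.3, -0.4, -0.3]
width: 59.6
```

```bash
cat > look.py <<'E'
from fit import *
import sys
def state():
    s=telemetry.observe(); q=s['ee_rot']; print('t',round(s['clock'],2),'pos',s['position'].round(1),'psi',round(2*np.arctan2(q[1],q[0]),3),'q',q.round(3),'w',round(s['width'],1),'F',s['ft_force'].round(1),'J',s['qpos'].round(2)); return s
def view(n,tag,x0,y0,x1,y1,f):
    im,d=shot(n,tag); cv2.imwrite(f'pics/{tag}c.png',cv2.resize(im[y0:y1,x0:x1],None,fx=f,fy=f,interpolation=cv2.INTER_CUBIC)); return im,d
E
python3 - <<'E'
from look import *
s=state(); print(proj('scene',s['position']-[0,0,11]))
im,d=view('scene','s4',250,150,520,340,2.9)
print(fit([('scene',im,None)],spare(82,34,35),(515,249,.29)))
E
```

```text
t 8.02 pos [514.  246.6 144.4] psi 0.284 q [ 0.99   0.141  0.    -0.   ] w 59.6 F [ 0.3 -0.4 -0.3] J [0.3  0.29 1.65 0.   1.2  1.58]
[439.31825867 214.51900414]
(array([5.17633172e+02, 2.51231449e+02, 2.83533525e-01]), np.float64(30.07667718766668))
```

View pics/s4c.png

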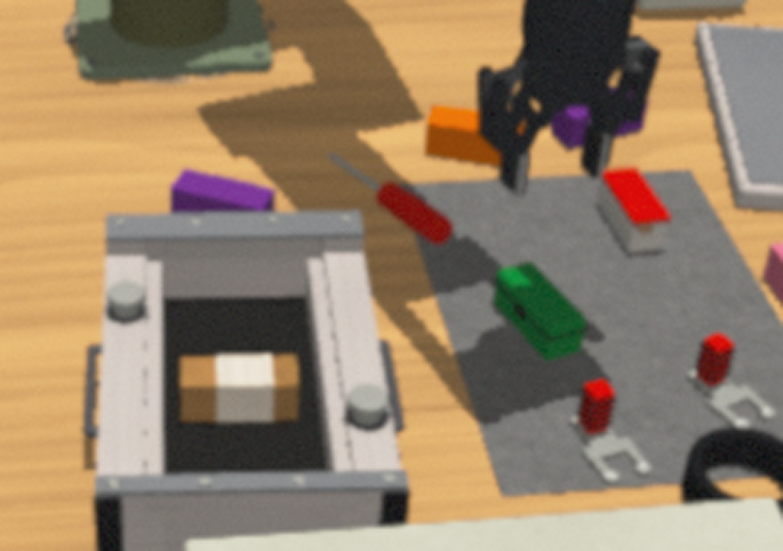

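The carton lies flat across the middle of the well. It was released at a known tool position, so I'll use it to calibrate the camera offset.

```bash
python3 - <<'E'
from look import *
im=np.load('pics/s4.npz')['im']
W=[seg((-17.5,-16.5,45),(-17.5,16.5,45),20),seg((17.5,-16.5,45),(17.5,16.5,45),20)]
cv=rect(-42,42,-16.5,16.5,45)
print(fit([('scene',im,None)],cv,(596,9,1.505)))
it,d=shot('top','t4')
print(fit([('top',it,None)],cv,(594,6,1.505)))
print('box scene',fit([('scene',im,None)],BOX,(595,9,-.066)))
print('box top',fit([('top',it,None)],BOX,(594.5,6,-.066),spread=(4,4,.03)))
crop('t4',265,138,380,272,4.4,'t4c')
E
```

```text
(array([595.68035347,   8.14093304,   1.49282687]), np.float64(57.577628500859646))
(array([595.05513457,   5.23706952,   1.50300578]), np.float64(46.462469930635805))
box scene (array([ 5.95303792e+02,  1.04409573e+01, -7.00493168e-02]), np.float64(36.861615506090196))
box top (array([ 5.92710084e+02,  2.20025320e+00, -4.76565041e-02]), np.float64(23.67366910872914))
```

View pics/t4c.png

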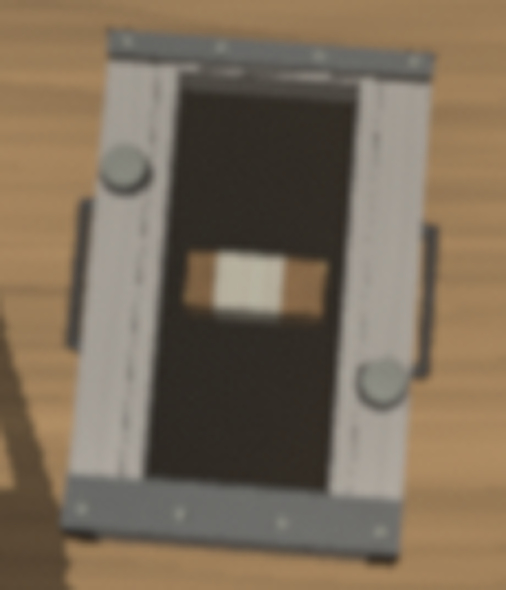

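Emit:
{"method": "step_arm", "body": {"jaw": [0.4,0.4,0.4,0.4,0.4,0.4,0.4,-0.8,-0.8,-0.8,-0.8,-0.8,-0.8,-0.8,-0.8], "linear": [[0.001,0.0015,-0.04],[0.001,0.0015,-0.08],[0.001,0.0015,-0.105],[0.001,0.0015,-0.12],[0.001,0.0015,-0.127],[0.001,0.0015,-0.127],[0.001,0.0015,-0.127],[0.001,0.0015,-0.127],[0.001,0.0015,-0.127],[0.001,0.0015,-0.127],[0.001,0.0015,-0.127],[0.001,0.0015,-0.127],[0.001,0.0015,-0.127],[0.001,0.0015,-0.127],[0.001,0.0015,-0.127]], "angular": [[0,0,0],[0,0,0],[0,0,0],[0,0,0],[0,0,0],[0,0,0],[0,0,0],[0,0,0],[0,0,0],[0,0,0],[0,0,0],[0,0,0],[0,0,0],[0,0,0],[0,0,0]]}}

```text
clock: 9.37
position: [516.8, 248.9, 19.5]
ee_rot: [0.99, 0.141, 0.002, -0.0]
ft_force: [0.9, 0.9, 7.0]
width: 33.3
```

Emit:
{"method": "step_arm", "body": {"jaw": [-0.8,-0.8,-0.8,-0.8,-0.8,-0.8,-0.8,-0.8,-0.8,-0.8,-0.8,-0.8,-0.8,-0.8,-0.8,-0.8], "linear": [[0,0,0.04],[0,0,0.08],[0,0,0.11],[0.1575,-0.247,0.12],[0.1575,-0.247,0.12],[0.1575,-0.247,0.12],[0.1575,-0.247,0.12],[0.1575,-0.247,0.12],[0.1575,-0.247,0.12],[0.1575,-0.247,0.12],[0.1575,-0.247,0.12],[0.1575,-0.247,0.12],[0.1575,-0.247,0.12],[0.1575,-0.247,0.12],[0.1575,-0.247,0.12],[0.1575,-0.247,0.12]], "angular": [[0,0,0],[0,0,0],[0,0,0],[0,0,-20],[0,0,-20],[0,0,-20],[0,0,-20],[0,0,-20],[0,0,-20],[0,0,-20],[0,0,-20],[0,0,-20],[0,0,-20],[0,0,-20],[0,0,-20],[0,0,-20]]}}

```text
clock: 10.7
position: [671.6, 2.8, 137.3]
ee_rot: [0.999, -0.032, -0.0, -0.0]
ft_force: [0.0, 0.2, -1.4]
width: 33.1
```

```bash
python3 - <<'E'
from look import *
s=state()
im,d=view('scene','s5',250,150,520,340,2.9)
E
```

```text
t 10.7 pos [671.6   2.8 137.3] psi -0.064 q [ 0.999 -0.032 -0.    -0.   ] w 33.1 F [ 0.   0.2 -1.4] J [-0.12  0.5   1.38  0.    1.27  1.51]
```

View pics/s5c.png

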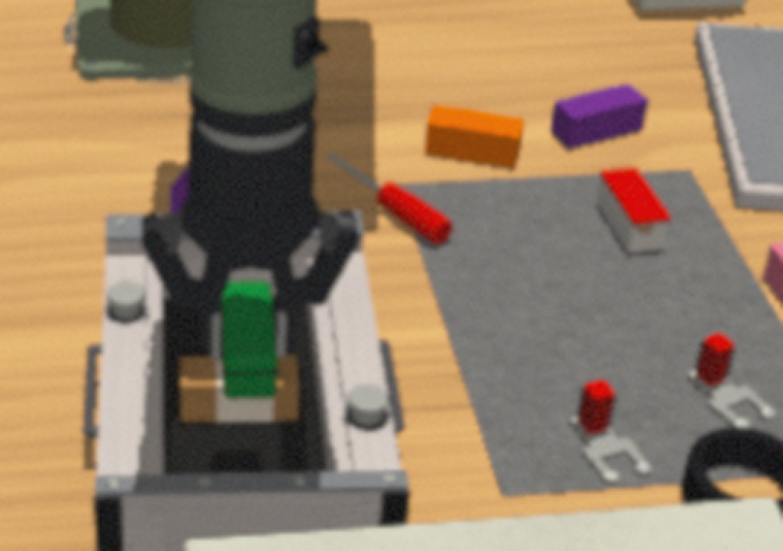

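Emit:
{"method": "step_arm", "body": {"jaw": [-0.8,-0.8,-0.8,-0.8,-0.8,-0.8,-0.8,0.0,0.0,0.0,0.0,0.0,0.0,0.0,0.0], "linear": [[0.002,-0.001,-0.04],[0.002,-0.001,-0.08],[0.002,-0.001,-0.095],[0.002,-0.001,-0.106],[0.002,-0.001,-0.106],[0.002,-0.001,-0.106],[0.002,-0.001,-0.106],[0.002,-0.001,-0.106],[0.002,-0.001,-0.106],[0.002,-0.001,-0.106],[0.002,-0.001,-0.106],[0.002,-0.001,-0.08],[0.002,-0.001,-0.04],[0.002,-0.001,0],[0.002,-0.001,0]], "angular": [[0,0,0],[0,0,0],[0,0,0],[0,0,0],[0,0,0],[0,0,0],[0,0,0],[0,0,0],[0,0,0],[0,0,0],[0,0,0],[0,0,0],[0,0,0],[0,0,0],[0,0,0]]}}

```text
clock: 12.0
position: [680.9, -0.5, 148.3]
ee_rot: [0.999, -0.033, 0.009, 0.001]
ft_force: [1.5, 1.0, 1.5]
width: 42.6
```

Emit:
{"method": "step_arm", "body": {"jaw": [0.4,0.4,0.4,0.4,0.4,0.4,0.4,0.4,0.4,0.4,0.4,0.4,0.4,0.4,0.4,0.4], "linear": [[-0.286,0.362,0.0],[-0.286,0.362,0.0],[-0.286,0.362,0.0],[-0.286,0.362,0.0],[-0.286,0.362,0.0],[-0.286,0.362,0.0],[-0.286,0.362,0.0],[-0.286,0.362,0.0],[-0.286,0.362,0.0],[-0.286,0.362,0.0],[-0.286,0.362,0.0],[-0.286,0.362,0.0],[-0.286,0.362,0.0],[-0.286,0.362,0.0],[-0.286,0.362,0.0],[-0.286,0.362,0.0]], "angular": [[0,0,7],[0,0,7],[0,0,7],[0,0,7],[0,0,7],[0,0,7],[0,0,7],[0,0,7],[0,0,7],[0,0,7],[0,0,7],[0,0,7],[0,0,7],[0,0,7],[0,0,7],[0,0,7]]}}

```text
clock: 13.33
position: [389.5, 361.1, 137.4]
ee_rot: [1.0, 0.027, 0.0, 0.0]
ft_force: [-0.2, 1.3, 0.2]
width: 59.9
```

```bash
python3 - <<'E'
from look import *
s=state()
im,d=view('scene','s6',250,150,520,340,2.9)
print(fit([('scene',im,None)],spare(78,34,35),(388,366,.057)), fit([('scene',im,None)],rect(-41,41,-17,17,46),(674,5,-.07)))
E
```

```text
t 13.33 pos [389.5 361.1 137.4] psi 0.054 q [1.    0.027 0.    0.   ] w 59.9 F [-0.2  1.3  0.2] J [ 0.58  0.23  1.75 -0.    1.16  2.1 ]
(array([3.89988974e+02, 3.66960742e+02, 6.72974316e-02]), np.float64(49.81521887841116)) (array([ 6.73707083e+02,  1.43169944e+00, -5.96911248e-02]), np.float64(31.985514904251136))
```

View pics/s6c.png

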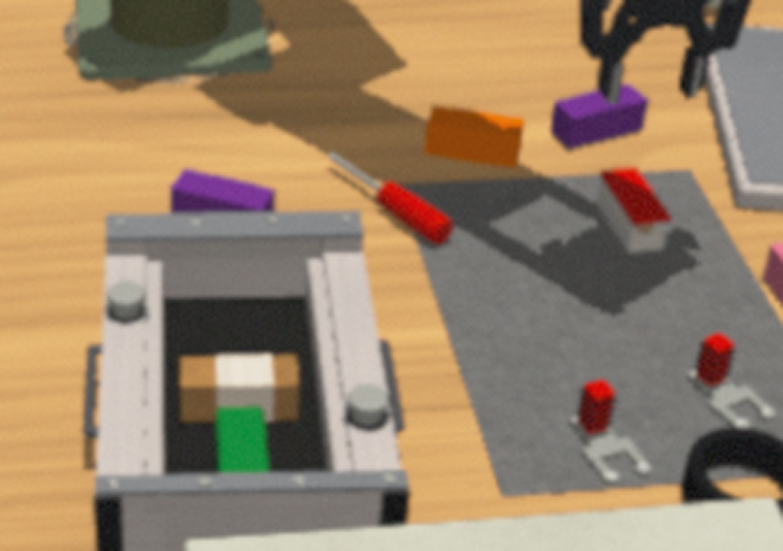

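Emit:
{"method": "step_arm", "body": {"jaw": [0.4,0.4,0.4,0.4,0.4,0.4,0.4,-0.8,-0.8,-0.8,-0.8,-0.8,-0.8,-0.8,-0.8], "linear": [[0,0.001,-0.04],[0,0.001,-0.08],[0,0.001,-0.1],[0,0.001,-0.113],[0,0.001,-0.12],[0,0.001,-0.12],[0,0.001,-0.12],[0,0.001,-0.12],[0,0.001,-0.12],[0,0.001,-0.12],[0,0.001,-0.12],[0,0.001,-0.12],[0,0.001,-0.12],[0,0.001,-0.12],[0,0.001,-0.12]], "angular": [[0,0,0],[0,0,0],[0,0,0],[0,0,0],[0,0,0],[0,0,0],[0,0,0],[0,0,0],[0,0,0],[0,0,0],[0,0,0],[0,0,0],[0,0,0],[0,0,0],[0,0,0]]}}

```text
clock: 14.63
position: [389.9, 364.2, 19.2]
ee_rot: [1.0, 0.028, 0.002, -0.001]
ft_force: [-0.1, -0.2, 7.4]
width: 33.2
```

Emit:
{"method": "step_arm", "body": {"jaw": [-0.8,-0.8,-0.8,-0.8,-0.8,-0.8,-0.8,-0.8,-0.8,-0.8,-0.8,-0.8,-0.8,-0.8,-0.8,-0.8], "linear": [[0,0,0.04],[0,0,0.08],[0,0,0.11],[0.127,-0.3515,0.12],[0.127,-0.3515,0.12],[0.127,-0.3515,0.12],[0.127,-0.3515,0.12],[0.127,-0.3515,0.12],[0.127,-0.3515,0.12],[0.127,-0.3515,0.12],[0.127,-0.3515,0.12],[0.127,-0.3515,0.12],[0.127,-0.3515,0.12],[0.127,-0.3515,0.12],[0.127,-0.3515,0.12],[0.127,-0.3515,0.12]], "angular": [[0,0,0],[0,0,0],[0,0,0],[0,0,-7],[0,0,-7],[0,0,-7],[0,0,-7],[0,0,-7],[0,0,-7],[0,0,-7],[0,0,-7],[0,0,-7],[0,0,-7],[0,0,-7],[0,0,-7],[0,0,-7]]}}

```text
clock: 15.97
position: [514.4, 12.9, 136.9]
ee_rot: [0.999, -0.032, -0.001, -0.0]
ft_force: [-0.4, 0.2, -0.8]
width: 33.4
```

Emit:
{"method": "step_arm", "body": {"jaw": [-0.8,-0.8,-0.8,-0.8,-0.8,-0.8,-0.8,0.0,0.0,0.0,0.0,0.0,0.0,0.0,0.0], "linear": [[0.001,0,-0.04],[0.001,0,-0.08],[0.001,0,-0.095],[0.001,0,-0.106],[0.001,0,-0.106],[0.001,0,-0.106],[0.001,0,-0.106],[0.001,0,-0.106],[0.001,0,-0.106],[0.001,0,-0.106],[0.001,0,-0.106],[0.001,0,-0.08],[0.001,0,-0.04],[0.001,0,0],[0.001,0,0.03]], "angular": [[0,0,0],[0,0,0],[0,0,0],[0,0,0],[0,0,0],[0,0,0],[0,0,0],[0,0,0],[0,0,0],[0,0,0],[0,0,0],[0,0,0],[0,0,0],[0,0,0],[0,0,0]]}}

```text
clock: 17.22
position: [517.3, 11.5, 170.5]
ee_rot: [0.999, -0.033, 0.002, 0.0]
ft_force: [1.1, -0.1, -0.1]
width: 42.8
```

```bash
python3 - <<'E'
from look import *
s=state()
im,d=view('scene','s7',110,200,400,350,2.7)
it,dt=view('top','t7',395,200,500,320,5)
P=rect(-139,139,-65,65,6);B=rect(-8,8,-38,38,40)
for n,i in(('scene',im),('top',it)):
  for k,c in(('P',P),('B',B),('PB',P+B)):
    print(n,k,fit([(n,i,None)],c,(444,-329,-.537),spread=(9,9,.05)))
for n,i,p in(('scene',im,(450.8,-329,-.529)),('top',it,(440,-330,-.538))):
  v=i.copy()
  for c in PANEL:
    R=np.array([[np.cos(p[2]),-np.sin(p[2]),0],[np.sin(p[2]),np.cos(p[2]),0],[0,0,1]])
    for q in projN(n,c@R.T+[p[0],p[1],0]): v[int(round(q[1])),int(round(q[0]))]=(255,0,255)
  b=(110,200,260,310) if n=='scene' else(395,200,500,320)
  cv2.imwrite(f'pics/ov_{n}.png',cv2.resize(v[b[1]:b[3],b[0]:b[2]],None,fx=5,fy=5,interpolation=cv2.INTER_NEAREST))
E
```

```text
t 17.22 pos [517.3  11.5 170.5] psi -0.066 q [ 0.999 -0.033  0.002  0.   ] w 42.8 F [ 1.1 -0.1 -0.1] J [-0.15  0.16  1.76  0.    1.22  1.49]
scene P (array([ 450.88188451, -330.32096854,   -0.54514143]), np.float64(41.08825705137113))
scene B (array([ 4.49217925e+02, -3.29026641e+02, -4.22420425e-01]), np.float64(44.72200645545163))
scene PB (array([ 450.18460497, -329.05004013,   -0.52925296]), np.float64(40.70299391025691))
top P (array([ 453.67898023, -338.79290028,   -0.53490571]), np.float64(21.71837692360336))
top B (array([ 441.62891162, -330.89246023,   -0.54309195]), np.float64(35.89385870809377))
top PB (array([ 440.42636074, -330.16674311,   -0.53741276]), np.float64(26.15292467881153))
```

View pics/s7c.png

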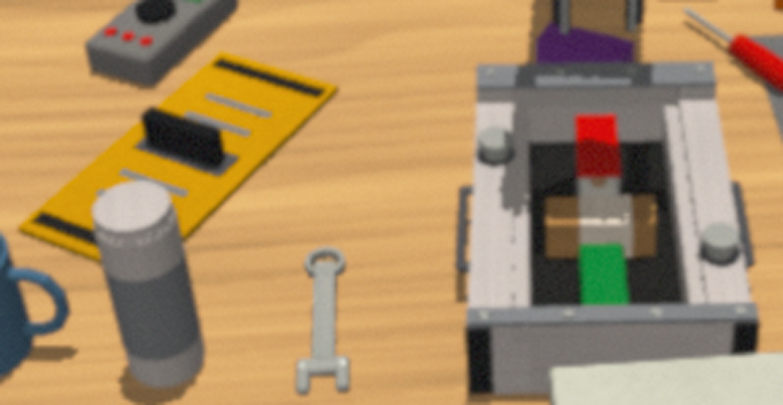

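View pics/ov_scene.png

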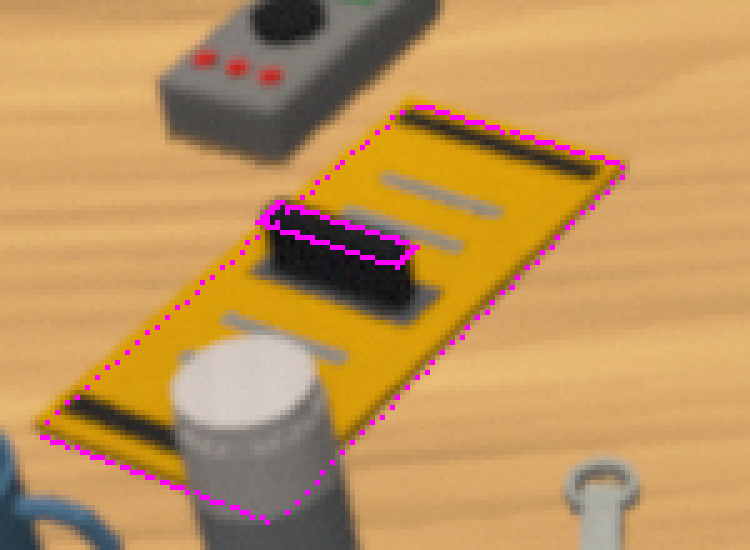

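View pics/ov_top.png

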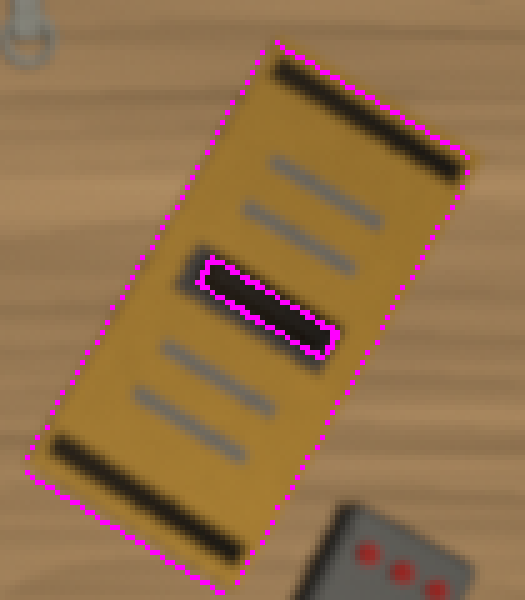

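Emit:
{"method": "step_arm", "body": {"jaw": [0.4,0.4,0.4,0.4,0.4,0.4,0.4,0.4,0.4,0.4,0.4,0.4,0.4,0.4,0.4,0.4], "linear": [[-0.071,-0.344,-0.01],[-0.071,-0.344,-0.01],[-0.071,-0.344,-0.01],[-0.071,-0.344,-0.01],[-0.071,-0.344,-0.01],[-0.071,-0.344,-0.01],[-0.071,-0.344,-0.01],[-0.071,-0.344,-0.01],[-0.071,-0.344,-0.01],[-0.071,-0.344,-0.01],[-0.071,-0.344,-0.01],[-0.071,-0.344,-0.01],[-0.071,-0.344,-0.04],[-0.071,-0.344,-0.04],[-0.071,-0.344,-0.04],[-0.071,-0.344,-0.04]], "angular": [[0,0,63],[0,0,63],[0,0,63],[0,0,63],[0,0,63],[0,0,63],[0,0,63],[0,0,63],[0,0,63],[0,0,63],[0,0,63],[0,0,63],[0,0,63],[0,0,63],[0,0,63],[0,0,63]]}}

```text
clock: 18.65
position: [445.6, -330.9, 127.5]
ee_rot: [0.869, 0.495, -0.0, -0.001]
ft_force: [-0.8, 0.2, 0.6]
width: 59.7
```

```bash
python3 - <<'E'
from look import *
s=state()
im,d=view('scene','s8',100,130,280,280,4.2)
it,dt=view('top','t8',395,200,500,320,5)
print(proj('scene',s['position']-[0,0,11]),proj('top',s['position']-[0,0,11]))
ic,dc=shot('top','t8b')
C=cloud('top',np.load('pics/t0.npz')['d'] if 0 else np.load('pics/top0.npz')['d'])
m=(C[...,2]>60)&(C[...,0]>550)&(C[...,0]<760)&(C[...,1]<-250)&(C[...,1]>-420)
print('can',C[m].mean(0),C[m].max(0),C[m].min(0))
E
```

```text
t 18.65 pos [ 445.6 -330.9  127.5] psi 1.035 q [ 0.869  0.495 -0.    -0.001] w 59.7 F [-0.8  0.2  0.6] J [-0.79  0.29  1.7   0.    1.16 -0.26]
[170.97376741 217.17983227] [456.57304142 255.97959575]
can [ 675.57380896 -320.33982945  126.35835476] [ 709.4106302  -290.71478203  156.63936689] [ 654.38043364 -419.74964892   60.07364762]
```

View pics/s8c.png

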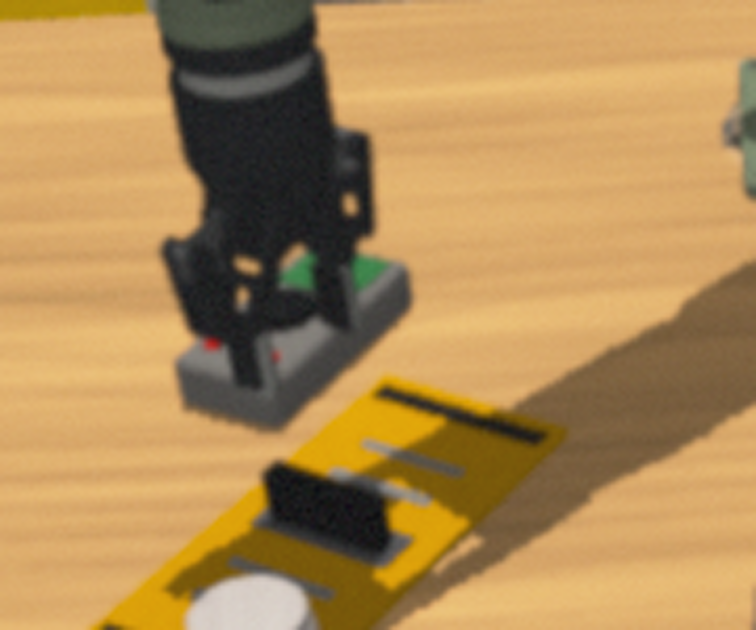

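View pics/t8c.png

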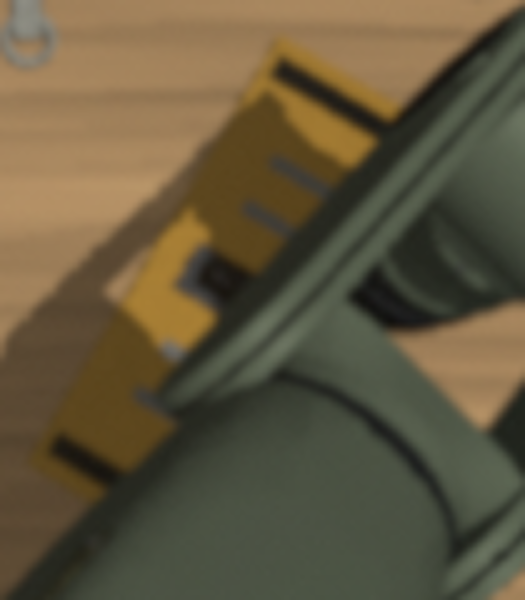

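Emit:
{"method": "step_arm", "body": {"jaw": [0.4,0.4,0.4,0.4,0.4,0.4,-0.9,-0.9,-0.9,-0.9,-0.9,-0.9,-0.9,-0.9,-0.9,-0.9], "linear": [[0,0,-0.04],[0,0,-0.07],[0,0,-0.09],[0,0,-0.107],[0,0,-0.107],[0,0,-0.107],[0,0,-0.107],[0,0,-0.107],[0,0,-0.107],[0,0,-0.107],[0,0,-0.107],[0,0,-0.107],[0,0,-0.107],[0,0,-0.107],[0,0,-0.107],[0,0,-0.107]], "angular": [[0,0,0],[0,0,0],[0,0,0],[0,0,0],[0,0,0],[0,0,0],[0,0,0],[0,0,0],[0,0,0],[0,0,0],[0,0,0],[0,0,0],[0,0,0],[0,0,0],[0,0,0],[0,0,0]], "newtons": 90}}

```text
clock: 20.13
position: [446.1, -333.1, 22.2]
ee_rot: [0.869, 0.494, 0.0, 0.001]
ft_force: [-1.2, 0.9, 6.2]
width: 14.4
```

```bash
python3 - <<'E'
from look import *
s=state()
im,d=view('scene','s9',100,180,280,310,4.2)
E
```

```text
t 20.13 pos [ 446.1 -333.1   22.2] psi 1.034 q [0.869 0.494 0.    0.001] w 14.4 F [-1.2  0.9  6.2] J [-0.8   0.45  1.74 -0.    0.95 -0.26]
```

View pics/s9c.png

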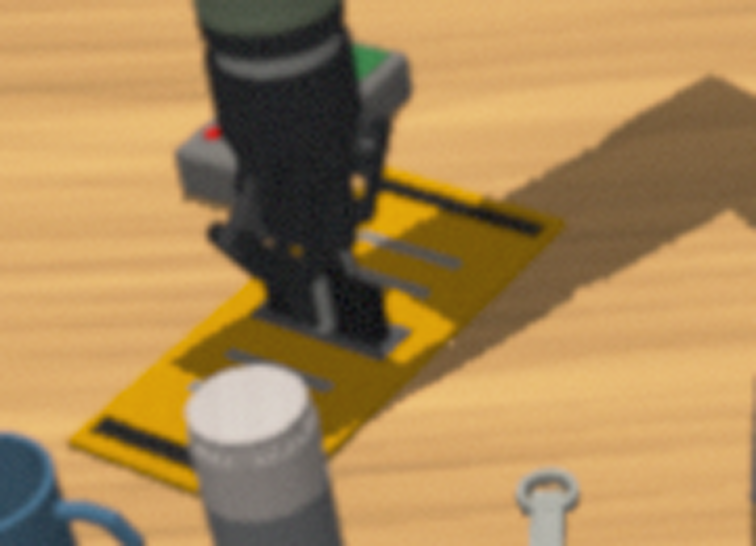

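Emit:
{"method": "step_arm", "body": {"jaw": [-0.9,-0.9,-0.9,-0.9,-0.9,-0.9,-0.9,-0.9,-0.9,-0.9,-0.9,-0.9,-0.9,-0.9,-0.9,-0.9,-0.9,-0.9,-0.9,-0.9], "linear": [[0,0,0.02],[0,0,0.05],[0,0,0.085],[0,0,0.12],[0,0,0.15],[0,0,0.18],[0.02,0.03,0.18],[0.03,0.06,0.18],[0.045,0.09,0.18],[0.06,0.12,0.18],[0.075,0.15,0.18],[0.09,0.18,0.18],[0.105,0.21,0.18],[0.12,0.24,0.18],[0.135,0.27,0.18],[0.15,0.3,0.18],[0.16,0.32,0.18],[0.165,0.339,0.18],[0.165,0.339,0.18],[0.165,0.339,0.18]], "angular": [[0,0,0],[0,0,0],[0,0,0],[0,0,0],[0,0,0],[0,0,0],[0,0,2],[0,0,4],[0,0,7],[0,0,10],[0,0,13],[0,0,16],[0,0,19],[0,0,22],[0,0,24],[0,0,26],[0,0,26.8],[0,0,26.8],[0,0,26.8],[0,0,26.8]]}}

```text
clock: 21.85
position: [609.7, 7.9, 199.5]
ee_rot: [0.73, 0.683, -0.001, -0.001]
ft_force: [0.7, -0.2, -2.4]
width: 14.9
```

```bash
python3 - <<'E'
from look import *
s=state()
im,d=view('scene','s10',220,110,440,350,2.5)
view('top','t10',260,90,420,290,3)
E
```

```text
t 21.85 pos [609.7   7.9 199.5] psi 1.504 q [ 0.73   0.683 -0.001 -0.001] w 14.9 F [ 0.7 -0.2 -2.4] J [-0.13  0.32  1.5  -0.    1.33 -0.06]
```

View pics/s10c.png

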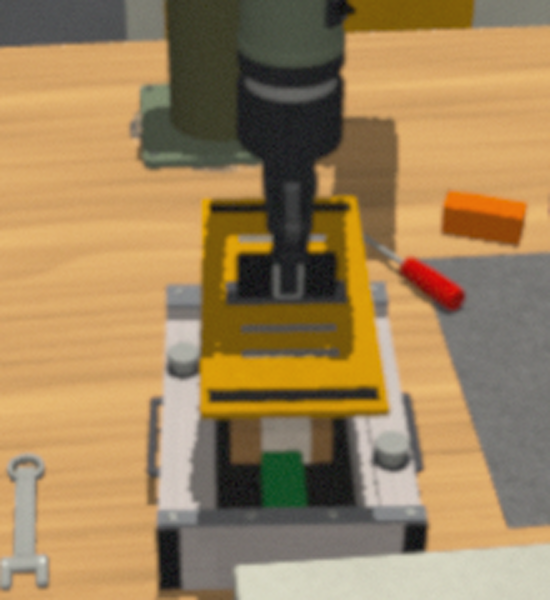

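View pics/t10c.png

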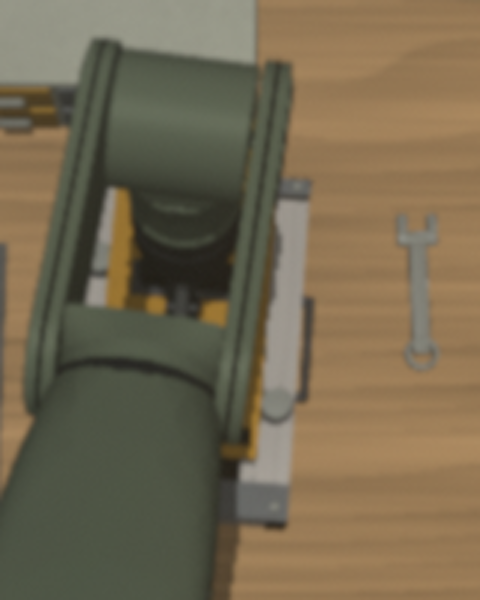

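```bash
python3 - <<'E'
from look import *
im=np.load('pics/s10.npz')['im']; s=state()
for zt in (182,183.5,185):
  cv=rect(-139,139,-65,65,zt)
  p,v=fit([('scene',im,None)],cv,(611,9,-.07)); 
  a=1.504-np.pi/2; d=p[:2]-s['position'][:2]; print(zt,p.round(3),v,'offset along/across',d@[np.cos(a),np.sin(a)],d@[-np.sin(a),np.cos(a)])
E
```

```text
t 21.95 pos [609.7   6.2 199.8] psi 1.501 q [ 0.731  0.682 -0.001 -0.   ] w 14.6 F [ 0.  -0.3 -3.2] J [-0.13  0.32  1.5  -0.    1.33 -0.06]
182 [ 6.11305e+02  8.57200e+00 -7.80000e-02] 48.16448215478312 offset along/across 1.4903933717677755 2.4375209644817537
183.5 [ 6.13287e+02  8.27000e+00 -7.70000e-02] 47.94330761656333 offset along/across 3.4885186053798654 2.269185695051108
185 [ 6.14824e+02  8.09500e+00 -7.60000e-02] 47.66530281567667 offset along/across 5.033547152279892 2.197198370514504
```

Emit:
{"method": "step_arm", "body": {"jaw": [-0.9,-0.9,-0.9,-0.9,-0.9,-0.9,-0.9,-0.9,-0.9,-0.9], "linear": [[0.002,0.0005,-0.01],[0.002,0.0005,-0.02],[0.002,0.0005,-0.03],[0.002,0.0005,-0.04],[0.002,0.0005,-0.05],[0.002,0.0005,-0.054],[0.002,0.0005,-0.054],[0.002,0.0005,-0.054],[0.002,0.0005,-0.054],[0.002,0.0005,-0.054]], "angular": [[-0.2,-3,0],[-0.4,-6,0],[-0.5,-8,0],[-0.7,-10,0],[-0.7,-10,0],[-0.7,-10,0],[-0.7,-10,0],[-0.7,-10,0],[-0.7,-10,0],[-0.7,-10,0]]}}

```text
clock: 22.78
position: [613.4, 7.0, 147.4]
ee_rot: [0.728, 0.679, 0.06, 0.065]
ft_force: [-0.7, 0.4, -3.6]
width: 14.9
```

```bash
cat >> look.py <<'E'
BX=(594.5,7.2,-.07)
def inbox(p):
    c,s=np.cos(BX[2]),np.sin(BX[2]); d=np.asarray(p)[:2]-BX[:2]; return np.array([c*d[0]+s*d[1],-s*d[0]+c*d[1],p[2]])
def tool():
    from scipy.spatial.transform import Rotation as R
    s=state(); r=R.from_quat(s['ee_rot']).as_matrix()
    c,sn=np.cos(BX[2]),np.sin(BX[2]); B=np.array([[c,-sn,0],[sn,c,0],[0,0,1]])
    rb=B.T@r; print('inbox',inbox(s['position']).round(1)); print('tool axes in box (cols)',rb.round(3).tolist()); return s,rb
E
python3 - <<'E'
from look import *
s,rb=tool()
# panel x axis = -? tool y ; N
px=rb[:,1]*np.sign(rb[0,1]); pz=-rb[:,2]
O=inbox(s['position'])-22*pz
print('O',O.round(1),'near',(O-139*px).round(1),'far',(O+139*px).round(1),'tilt deg',np.degrees(np.arcsin(px[2])))
im,d=view('scene','s11',220,110,440,350,2.5)
E
```

```text
t 22.78 pos [613.4   7.  147.4] psi 1.501 q [0.728 0.679 0.06  0.065] w 14.9 F [-0.7  0.4 -3.6] J [-0.14  0.28  1.67  0.01  1.01 -0.07]
inbox [ 18.9   1.1 147.4]
tool axes in box (cols) [[-0.001, 0.984, 0.176], [1.0, 0.001, -0.0], [-0.0, 0.176, -0.984]]
O [ 22.7   1.1 125.8] near [-114.1    1.   101.3] far [159.6   1.2 150.2] tilt deg 10.125182449397634
```

View pics/s11c.png

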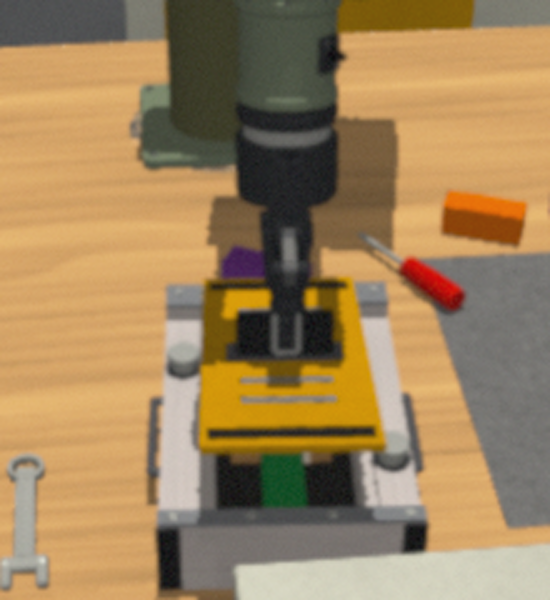

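Emit:
{"method": "step_arm", "body": {"jaw": [-0.9,-0.9,-0.9,-0.9,-0.9,-0.9,-0.9,-0.9], "linear": [[0,0,-0.015],[0,0,-0.028],[0,0,-0.038],[0,0,-0.044],[0,0,-0.048],[0,0,-0.048],[0,0,-0.048],[0,0,-0.048]], "angular": [[0,0,0],[0,0,0],[0,0,0],[0,0,0],[0,0,0],[0,0,0],[0,0,0],[0,0,0]]}}

```text
clock: 23.5
position: [613.1, 7.1, 99.2]
ee_rot: [0.728, 0.679, 0.06, 0.065]
ft_force: [0.3, 0.9, -3.8]
width: 14.7
```

```bash
cat >> look.py <<'E'
def panel():
    s,rb=tool()
    px=rb[:,1]*np.sign(rb[0,1]); pz=-rb[:,2]
    O=inbox(s['position'])-22*pz
    print('O',O.round(1),'near',(O-139*px).round(1),'far',(O+139*px).round(1),'tilt deg',np.degrees(np.arcsin(px[2])).round(2),'torque',s['wrist_torque'].round(2))
E
python3 - <<'E'
from look import *
panel()
im,d=view('scene','s12',250,190,430,350,4)
E
```

```text
t 23.5 pos [613.1   7.1  99.2] psi 1.501 q [0.728 0.679 0.06  0.065] w 14.7 F [ 0.3  0.9 -3.8] J [-0.14  0.34  1.71  0.01  0.92 -0.07]
inbox [18.6  1.2 99.2]
tool axes in box (cols) [[-0.001, 0.984, 0.176], [1.0, 0.001, -0.0], [-0.0, 0.176, -0.984]]
O [22.4  1.2 77.6] near [-114.4    1.1   53.2] far [159.3   1.3 102. ] tilt deg 10.12 torque [-0.03  0.24  0.02]
```

View pics/s12c.png

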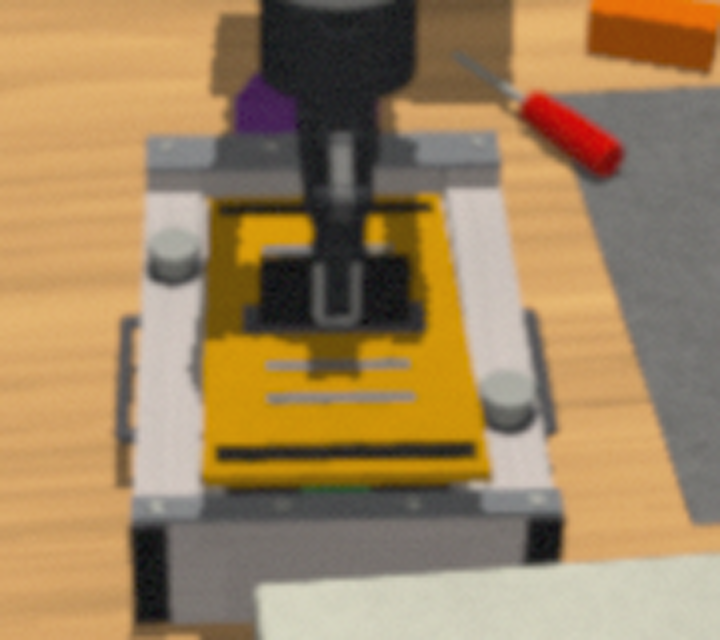

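Emit:
{"method": "step_arm", "body": {"jaw": [-0.9,-0.9,-0.9,-0.9,-0.9,-0.9,-0.9,-0.9,-0.9], "linear": [[-0.005,0.0003,-0.001],[-0.011,0.0007,-0.001],[-0.018,0.0012,-0.001],[-0.025,0.0017,-0.001],[-0.031,0.002,-0.001],[-0.036,0.0024,-0.001],[-0.039,0.0026,-0.001],[-0.039,0.0026,-0.001],[-0.039,0.0026,-0.001]], "angular": [[0,0,0],[0,0,0],[0,0,0],[0,0,0],[0,0,0],[0,0,0],[0,0,0],[0,0,0],[0,0,0]]}}

```text
clock: 24.3
position: [573.4, 9.8, 97.7]
ee_rot: [0.728, 0.68, 0.06, 0.064]
ft_force: [-0.1, -0.0, -2.7]
width: 14.5
```

```bash
python3 - <<'E'
from look import *
panel()
im,d=view('scene','s13',250,190,430,350,4)
E
```

```text
t 24.3 pos [573.4   9.8  97.7] psi 1.501 q [0.728 0.68  0.06  0.064] w 14.5 F [-0.1 -0.  -2.7] J [-0.14  0.27  1.8   0.02  0.89 -0.08]
inbox [-21.3   1.1  97.7]
tool axes in box (cols) [[-0.001, 0.985, 0.174], [1.0, 0.001, -0.0], [-0.0, 0.174, -0.985]]
O [-17.4   1.1  76. ] near [-154.3    1.    51.8] far [119.5   1.2 100.2] tilt deg 10.05 torque [0.01 0.24 0.02]
```

View pics/s13c.png

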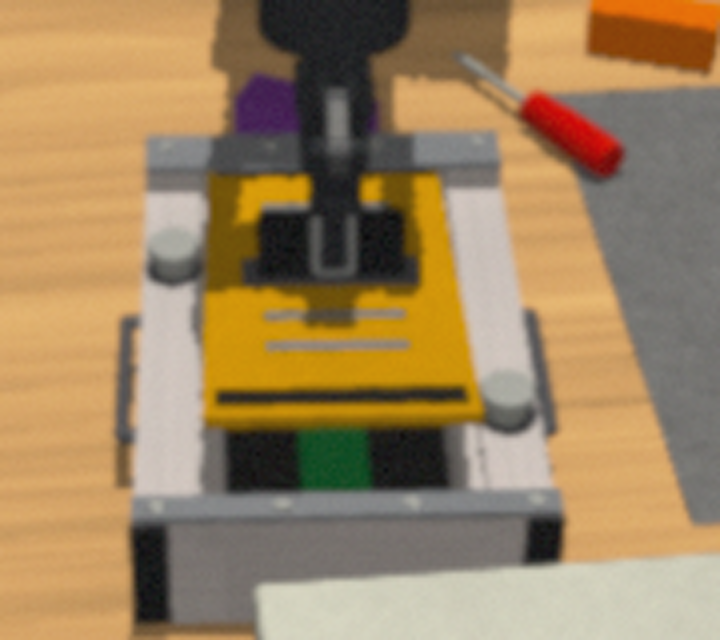

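Emit:
{"method": "step_arm", "body": {"jaw": [-0.9,-0.9,-0.9,-0.9,-0.9,-0.9], "linear": [[0.001,0,-0.003],[0.002,0,-0.007],[0.003,0,-0.01],[0.0036,-0.0002,-0.0125],[0.0036,-0.0002,-0.0125],[0.0036,-0.0002,-0.0125]], "angular": [[0.1,1.2,0],[0.2,2.5,0],[0.3,4,0],[0.35,5,0],[0.35,5,0],[0.35,5,0]]}}

```text
clock: 24.85
position: [577.2, 9.6, 84.3]
ee_rot: [0.731, 0.682, 0.03, 0.032]
ft_force: [0.4, -0.0, -4.1]
width: 14.5
```

```bash
python3 - <<'E'
from look import *
panel()
im,d=view('scene','s14',250,190,430,350,4)
E
```

```text
t 24.85 pos [577.2   9.6  84.3] psi 1.501 q [0.731 0.682 0.03  0.032] w 14.5 F [ 0.4 -0.  -4.1] J [-0.14  0.34  1.73  0.01  0.98 -0.07]
inbox [-17.4   1.1  84.3]
tool axes in box (cols) [[-0.001, 0.996, 0.087], [1.0, 0.001, 0.0], [-0.0, 0.087, -0.996]]
O [-15.5   1.1  62.4] near [-154.     1.1   50.4] far [123.    1.2  74.4] tilt deg 4.97 torque [ 0.04  0.09 -0.01]
```

View pics/s14c.png

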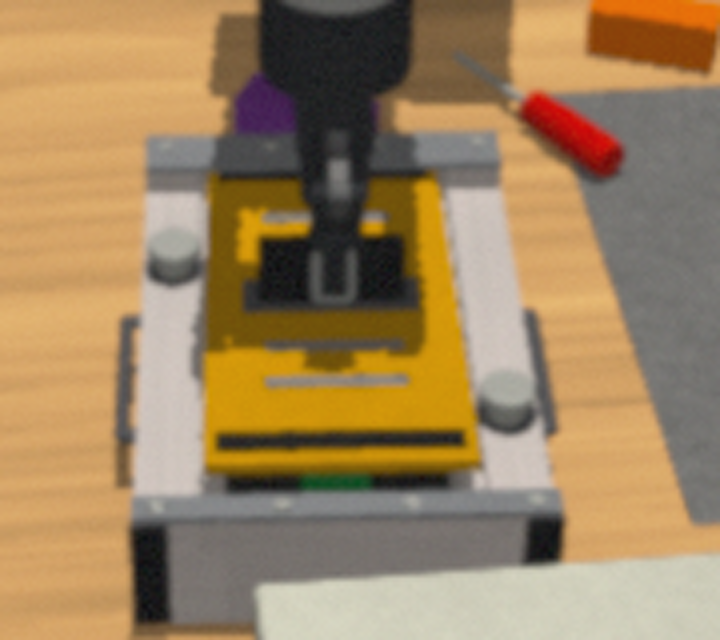

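Emit:
{"method": "step_arm", "body": {"jaw": [-0.9,-0.9,-0.9,-0.9,-0.9,-0.9,-0.9], "linear": [[0.0005,0,-0.003],[0.001,0,-0.006],[0.0015,0,-0.009],[0.002,-0.0001,-0.0118],[0.002,-0.0001,-0.0118],[0.002,-0.0001,-0.0118],[0.002,-0.0001,-0.0118]], "angular": [[0.1,1.2,0],[0.2,2.5,0],[0.3,4,0],[0.35,5,0],[0.35,5,0],[0.35,5,0],[0.35,5,0]]}}

```text
clock: 25.48
position: [578.8, 9.6, 72.9]
ee_rot: [0.731, 0.682, -0.0, -0.0]
ft_force: [1.2, 0.2, -3.8]
width: 14.7
```

```bash
python3 - <<'E'
from look import *
panel()
im,d=view('scene','s15',250,190,430,350,4)
E
```

```text
t 25.48 pos [578.8   9.6  72.9] psi 1.501 q [ 0.731  0.682 -0.    -0.   ] w 14.7 F [ 1.2  0.2 -3.8] J [-0.13  0.41  1.67  0.    1.07 -0.06]
inbox [-15.8   1.3  72.9]
tool axes in box (cols) [[-0.001, 1.0, -0.0], [1.0, 0.001, 0.0], [0.0, -0.0, -1.0]]
O [-15.8   1.3  50.9] near [-154.8    1.2   51. ] far [123.2   1.4  50.9] tilt deg -0.01 torque [-0.   -0.02 -0.04]
```

View pics/s15c.png

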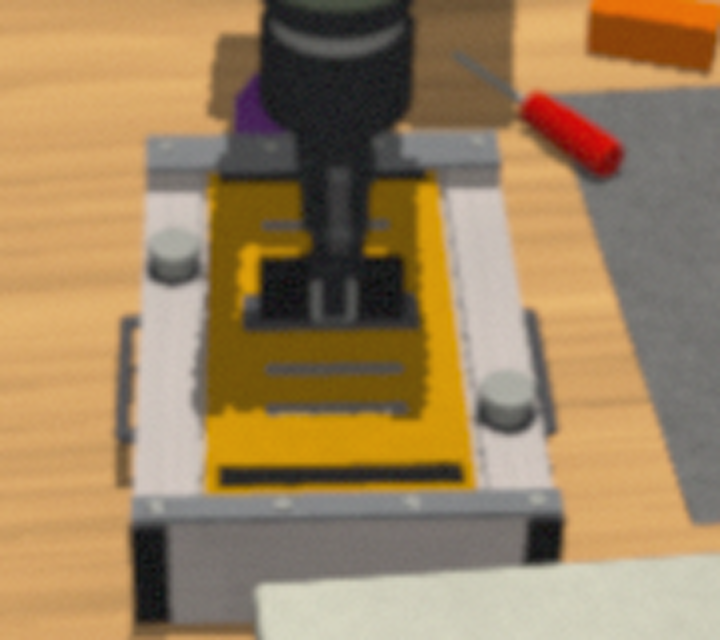

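Emit:
{"method": "step_arm", "body": {"jaw": [-0.9,-0.9,-0.9,-0.9,-0.9,-0.9,-0.9,-0.9], "linear": [[0.003,0.0006,0],[0.006,0.0004,0],[0.009,0.0002,0],[0.012,0,0],[0.014,-0.0002,0],[0.0155,-0.0002,0],[0.0155,-0.0002,0],[0.0155,-0.0002,0]], "angular": [[0,0,0],[0,0,0],[0,0,0],[0,0,0],[0,0,0],[0,0,0],[0,0,0],[0,0,0]]}}

```text
clock: 26.2
position: [594.4, 9.3, 73.0]
ee_rot: [0.731, 0.682, -0.0, -0.0]
ft_force: [-1.1, -0.4, -3.4]
width: 14.8
```

```bash
python3 - <<'E'
from look import *
panel()
im,d=view('scene','s16',250,190,430,350,4)
E
```

```text
t 26.2 pos [594.4   9.3  73. ] psi 1.501 q [ 0.731  0.682 -0.    -0.   ] w 14.8 F [-1.1 -0.4 -3.4] J [-0.13  0.43  1.63  0.    1.08 -0.06]
inbox [-0.2  2.1 73. ]
tool axes in box (cols) [[-0.001, 1.0, -0.0], [1.0, 0.001, 0.0], [0.0, -0.0, -1.0]]
O [-0.2  2.1 51. ] near [-139.2    2.    51. ] far [138.8   2.2  51. ] tilt deg -0.01 torque [ 0.01  0.05 -0.01]
```

View pics/s16c.png

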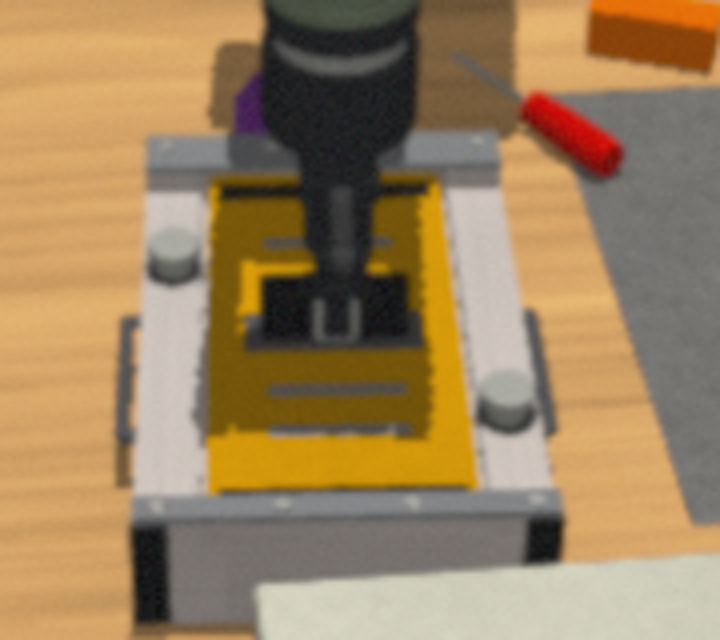

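Emit:
{"method": "step_arm", "body": {"jaw": [-0.9,-0.9,-0.9,-0.9], "linear": [[0,0,-0.001],[0,0,-0.002],[0,0,-0.002],[0,0,-0.002]], "angular": [[0,0,0],[0,0,0],[0,0,0],[0,0,0]]}}

```text
clock: 26.58
position: [594.4, 9.3, 71.2]
ee_rot: [0.731, 0.682, 0.0, 0.0]
ft_force: [-0.5, 0.4, -2.2]
width: 14.9
```

Emit:
{"method": "step_arm", "body": {"jaw": [-0.9,-0.9,-0.3,-0.3,-0.3,-0.3,-0.2,-0.2,-0.2,-0.2,-0.2,-0.2], "linear": [[0,0,-0.0008],[0,0,-0.0008],[0,0,-0.0008],[0,0,-0.0008],[0,0,-0.0008],[0,0,-0.0008],[0,0,0.02],[0,0,0.05],[0,0,0.09],[0,0,0.13],[0,0,0.13],[0,0,0.13]], "angular": [[0,0,0],[0,0,0],[0,0,0],[0,0,0],[0,0,0],[0,0,0],[0,0,0],[0,0,0],[0,0,0],[0,0,0],[0,0,0],[0,0,0]]}}

```text
clock: 27.58
position: [597.2, 9.0, 205.3]
ee_rot: [0.731, 0.682, 0.003, 0.003]
ft_force: [-0.3, -0.5, -0.9]
width: 34.3
```

```bash
python3 - <<'E'
from look import *
state()
im,d=view('scene','s17',450,235,560,335,6)
it,dt=view('top','t17',170,140,265,240,6)
G=GRIP
for nm,p0 in(('L',(592,362,.47)),('R',(634,258,.30))):
  for n,i in(('scene',im),('top',it)):
    print(nm,n,[ (np.round(r[0],3),round(r[1],1)) for r in (fit([(n,i,None)],CLIP,p0),fit([(n,i,None)],GRIP,p0,spread=(6,6,.2)))])
C=cloud('scene',d); m=(C[...,2]>15)&(C[...,2]<45)&(C[...,0]>620)&(C[...,0]<760)&(C[...,1]>270)&(C[...,1]<400)
print('tape-ish top', at_z('top',203,162,30), C[m].mean(0),C[m].min(0),C[m].max(0))
E
```

```text
t 27.58 pos [597.2   9.  205.3] psi 1.501 q [0.731 0.682 0.003 0.003] w 34.3 F [-0.3 -0.5 -0.9] J [-0.13  0.28  1.53  0.    1.32 -0.06]
L scene [(array([5.95562e+02, 3.65238e+02, 5.18000e-01]), np.float64(42.8)), (array([595.752, 364.708,   0.983]), np.float64(47.7))]
L top [(array([5.90500e+02, 3.61352e+02, 4.49000e-01]), np.float64(26.4)), (array([5.90274e+02, 3.61210e+02, 3.09000e-01]), np.float64(27.8))]
R scene [(array([ 6.39790e+02,  2.79392e+02, -8.90000e-02]), np.float64(44.9)), (array([ 6.33002e+02,  2.63600e+02, -5.97000e-01]), np.float64(19.7))]
R top [(array([6.32502e+02, 2.73593e+02, 2.90000e-02]), np.float64(27.0)), (array([ 6.34638e+02,  2.75311e+02, -2.75000e-01]), np.float64(29.1))]
tape-ish top [709.08212639 340.71849549  30.        ] [695.33277769 336.36952595  27.82438979] [627.92607137 270.14816302  15.07460183] [754.10313857 387.91401061  44.92884898]
```

View pics/s17c.png

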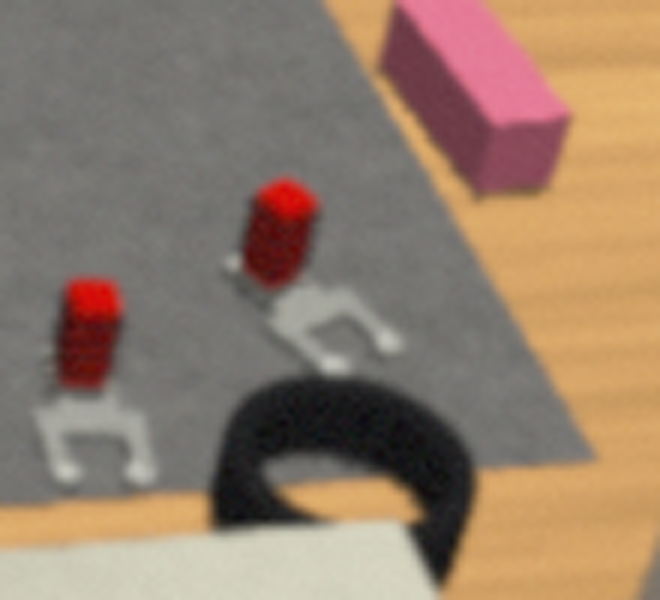

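View pics/t17c.png

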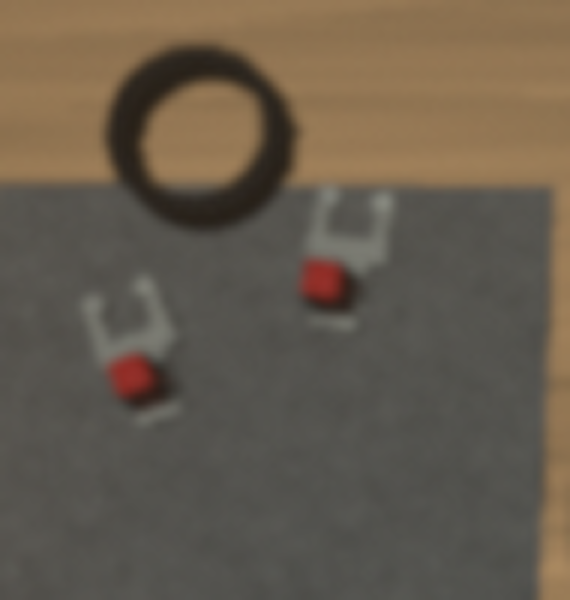

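View pics/s17.png

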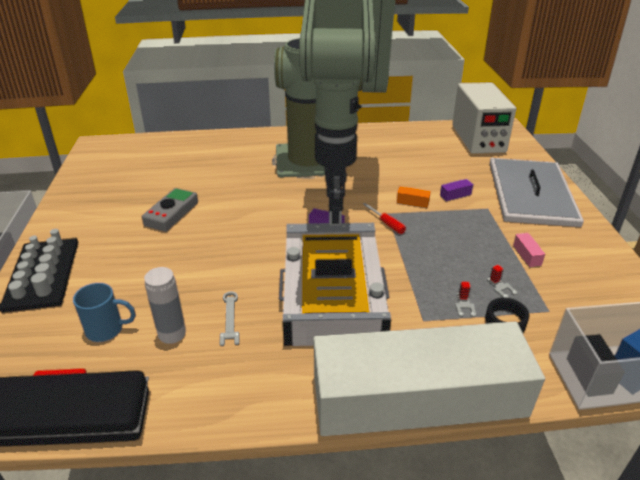

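```bash
python3 - <<'E'
from look import *
im=np.load('pics/s17.npz')['im'];it=np.load('pics/t17.npz')['im']
for n,i in(('scene',im),('top',it)):
    print(n,[ (np.round(r[0],3),round(r[1],1)) for r in (fit([(n,i,None)],CLIP,(636,277,-.03),spread=(8,8,.25)),fit([(n,i,None)],GRIP,(636,277,-.03),spread=(6,6,.3)))])
def f(cx,cy,x0,y0,s): return x0+(cx+.5)/s-.5, y0+(cy+.5)/s-.5
# manual top: grip top centre, nose tips
for nm,g,n1,n2 in(('R',(324,281),(328,193),(383,203)),('L',(135,377),(92,303),(146,284))):
    g=at_z('top',*f(*g,170,140,6),43); n=(at_z('top',*f(*n1,170,140,6),5)+at_z('top',*f(*n2,170,140,6),5))/2
    print(nm,g.round(1),n.round(1),np.hypot(*(n-g)[:2]),np.arctan2(*(n-g)[[1,0]]))
for nm,g,n1,n2 in(('R',(94,294),(68,472),(145,477)),('L',(288,196),(335,365),(392,345))):
    g=at_z('scene',*f(*g,450,235,6),43); n=(at_z('scene',*f(*n1,450,235,6),5)+at_z('scene',*f(*n2,450,235,6),5))/2
    print('scene',nm,g.round(1),n.round(1),np.hypot(*(n-g)[:2]),np.arctan2(*(n-g)[[1,0]]))
E
```

```text
scene [(array([ 6.39765e+02,  2.79404e+02, -8.90000e-02]), np.float64(44.9)), (array([ 6.40758e+02,  2.79286e+02, -3.11000e-01]), np.float64(48.8))]
top [(array([ 6.35728e+02,  2.76140e+02, -3.80000e-02]), np.float64(27.4)), (array([ 6.34639e+02,  2.75309e+02, -2.75000e-01]), np.float64(29.1))]
R [635.9 276.   43. ] [686.5 272.1   5. ] 50.778944762740025 -0.07849159924573378
L [590.2 360.5  43. ] [639.1 382.3   5. ] 53.50615796554684 0.41909103955448
scene R [638.1 280.   43. ] [687.2 275.5   5. ] 49.38584461234252 -0.09114058005988307
scene L [593.2 366.   43. ] [637.9 385.7   5. ] 48.874754109341545 0.41612048631153975
```

Emit:
{"method": "step_arm", "body": {"jaw": [0.1,0.1,0.1,0.1,0.1,0.1,0.1,0.1,0.1,0.1,0.1,0.1,0.1,0.1,0.1,0.1,0.1,0.1], "linear": [[0.0425,0.267,0.0],[0.0425,0.267,0.0],[0.0425,0.267,0.0],[0.0425,0.267,0.0],[0.0425,0.267,0.0],[0.0425,0.267,0.0],[0.0425,0.267,0.0],[0.0425,0.267,-0.09],[0.0425,0.267,-0.09],[0.0425,0.267,-0.09],[0.0425,0.267,-0.09],[0.0425,0.267,-0.09],[0.0425,0.267,-0.09],[0.0425,0.267,-0.09],[0.0425,0.267,-0.09],[0.0425,0.267,-0.09],[0.0425,0.267,-0.09],[0.0425,0.267,-0.09]], "angular": [[0,0,-91],[0,0,-91],[0,0,-91],[0,0,-91],[0,0,-91],[0,0,-91],[0,0,-91],[0,0,-91],[0,0,-91],[0,0,-91],[0,0,-91],[0,0,-91],[0,0,-91],[0,0,-91],[0,0,-91],[0,0,-91],[0,0,-91],[0,0,-91]], "newtons": 80}}

```text
clock: 29.18
position: [636.8, 276.2, 110.8]
ee_rot: [0.999, -0.043, -0.0, 0.0]
ft_force: [0.5, 0.2, -0.0]
width: 46.8
```

```bash
python3 - <<'E'
from look import *
s=state()
im,d=view('scene','s18',400,180,560,320,4.5)
it,dt=view('top','t18',265,138,380,272,4.4)
view('scene','s18b',250,190,430,350,4)
E
```

```text
t 29.18 pos [636.8 276.2 110.8] psi -0.086 q [ 0.999 -0.043 -0.     0.   ] w 46.8 F [ 0.5  0.2 -0. ] J [ 0.28  0.57  1.33 -0.    1.24  1.94]
```

View pics/s18c.png

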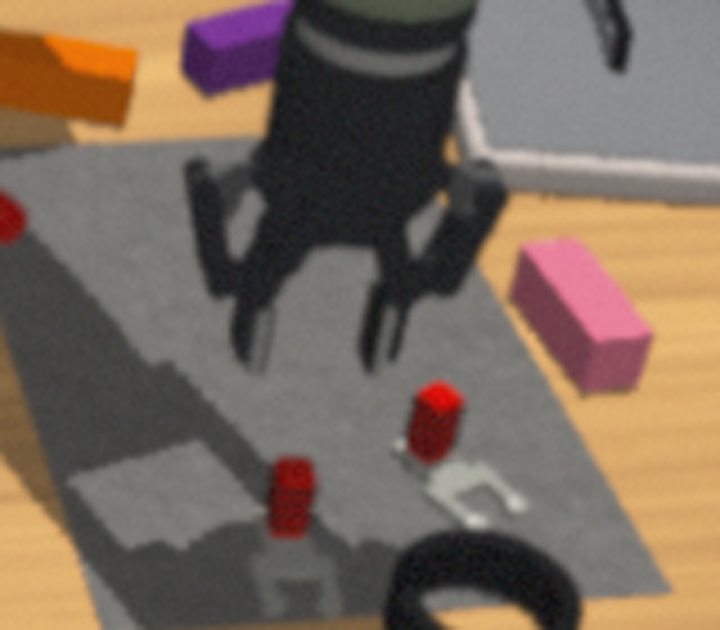

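View pics/t18c.png

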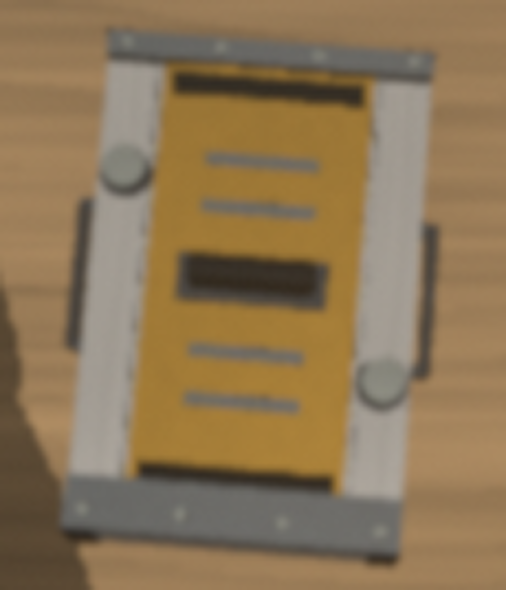

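View pics/s18bc.png

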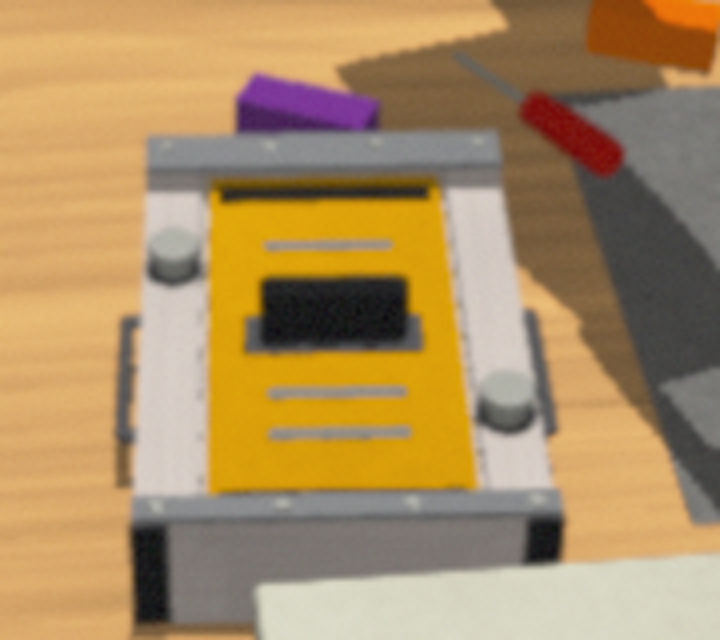

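```bash
python3 - <<'E'
from look import *
f=lambda cx,cy:(265+(cx+.5)/4.4-.5,138+(cy+.5)/4.4-.5)
def mid(n,a,b,z): return (at_z(n,*a,z)+at_z(n,*b,z))/2
it=np.load('pics/t18.npz')['im']
for a,b in(((262,161),(242,402)),((258,209),(245,355))):
    A=at_z('top',*f(*a),55);B=at_z('top',*f(*b),55);m=(A+B)/2; print('top slit',m.round(1),np.hypot(*(A-B)[:2]))
posts=[at_z('top',*f(126,167),72),at_z('top',*f(382,382),72)]; pm=(posts[0]+posts[1])/2
far=(at_z('top',*f(108,62),70.5)+at_z('top',*f(433,80),70.5))/2; near=(at_z('top',*f(68,474),70.5)+at_z('top',*f(402,497),70.5))/2
print('posts mid',pm.round(1),'rims mid',((far+near)/2).round(1))
g=lambda cx,cy:(250+(cx+.5)/4-.5,190+(cy+.5)/4-.5)
for a,b in(((327,245),(340,433)),):
    A=at_z('scene',*g(*a),55);B=at_z('scene',*g(*b),55);print('scene outer slits',((A+B)/2).round(1),np.hypot(*(A-B)[:2]))
im=np.load('pics/s18b.npz')['im']
print('scene fit bar',fit([('scene',im,None)],rect(-8,8,-38,38,89),(596,10,-.07)))
print('scene sides',fit([('scene',im,None)],[seg((-115,-65,55),(115,-65,55)),seg((-115,65,55),(115,65,55))]+rect(-8,8,-38,38,89),(596,10,-.07)))
print('scene box',fit([('scene',im,None)],BOX,(595,9,-.07)))
print('top sides',fit([('top',it,None)],[seg((-115,-65,55),(115,-65,55)),seg((-115,65,55),(115,65,55))],(594,7,-.07)))
E
```

```text
top slit [594.4   6.8  55. ] 150.3849310103562
top slit [593.6   7.1  55. ] 91.12259789350762
posts mid [594.7   6.3  72. ] rims mid [594.3   6.3  70.5]
scene outer slits [593.2   9.8  55. ] 150.3117174923617
scene fit bar (array([ 5.97686826e+02,  9.41737703e+00, -7.01563342e-02]), np.float64(46.797696252282044))
scene sides (array([ 5.97562389e+02,  9.44711568e+00, -7.34884855e-02]), np.float64(49.96909474868527))
scene box (array([ 5.94960699e+02,  1.04906253e+01, -7.00449938e-02]), np.float64(37.34787195758806))
top sides (array([ 6.12510528e+02,  5.86542134e+00, -7.06314502e-02]), np.float64(30.914781959977482))
```

Emit:
{"method": "step_arm", "body": {"jaw": [0.1,0.1,0.1,0.1,0.1,0.1,-0.9,-0.9,-0.9,-0.9,-0.9,-0.9,-0.9], "linear": [[0,0,-0.035],[0,0,-0.06],[0,0,-0.08],[0,0,-0.091],[0,0,-0.091],[0,0,-0.091],[0,0,-0.091],[0,0,-0.091],[0,0,-0.091],[0,0,-0.091],[0,0,-0.091],[0,0,-0.091],[0,0,-0.091]], "angular": [[0,0,0],[0,0,0],[0,0,0],[0,0,0],[0,0,0],[0,0,0],[0,0,0],[0,0,0],[0,0,0],[0,0,0],[0,0,0],[0,0,0],[0,0,0]]}}

```text
clock: 30.42
position: [638.8, 277.0, 22.7]
ee_rot: [0.999, -0.043, 0.002, -0.001]
ft_force: [-1.3, 0.4, 6.0]
width: 16.9
```

```bash
python3 - <<'E'
from look import *
s=state()
im,d=view('scene','s19',400,180,560,320,4.5)
E
```

```text
t 30.42 pos [638.8 277.   22.7] psi -0.087 q [ 0.999 -0.043  0.002 -0.001] w 16.9 F [-1.3  0.4  6. ] J [0.28 0.68 1.36 0.   1.1  1.94]
```

View pics/s19c.png

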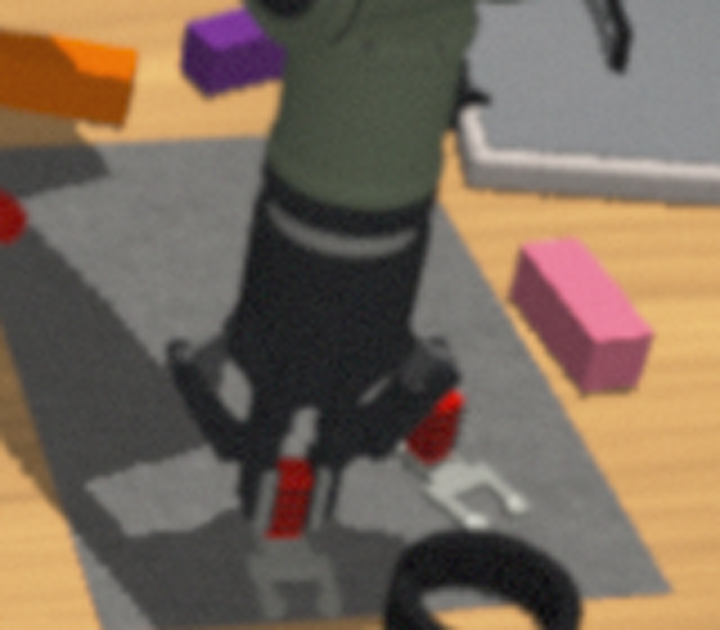

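Emit:
{"method": "step_arm", "body": {"jaw": [-0.9,-0.9,-0.9,-0.9,-0.9,-0.9,-0.9,-0.9,-0.9,-0.9,-0.9,-0.9,-0.9,-0.9,-0.9,-0.9,-0.9,-0.9,-0.9,-0.9], "linear": [[0,0,0.03],[0,0,0.07],[0,0,0.11],[0,0,0.13],[0.016,-0.264,0.13],[0.016,-0.264,0.13],[0.016,-0.264,0.13],[0.016,-0.264,0.13],[0.016,-0.264,0.13],[0.016,-0.264,0.13],[0.016,-0.264,0.13],[0.016,-0.264,0.13],[0.016,-0.264,0.13],[0.016,-0.264,0.13],[0.016,-0.264,0.13],[0.016,-0.264,0.13],[0.016,-0.264,0.13],[0.016,-0.264,0.13],[0.016,-0.264,0.13],[0.016,-0.264,0.13]], "angular": [[0,0,0],[0,0,0],[0,0,0],[0,0,0],[0,0,91],[0,0,91],[0,0,91],[0,0,91],[0,0,91],[0,0,91],[0,0,91],[0,0,91],[0,0,91],[0,0,91],[0,0,91],[0,0,91],[0,0,91],[0,0,91],[0,0,91],[0,0,91]]}}

```text
clock: 32.13
position: [652.7, 12.4, 149.9]
ee_rot: [0.732, 0.681, -0.0, -0.0]
ft_force: [0.4, -0.4, -0.6]
width: 16.8
```

```bash
python3 - <<'E'
from look import *
s=tool()[0]
im,d=view('scene','s20',250,130,430,350,3.6)
b=np.load('pics/s18b.npz')['im'];t=np.load('pics/t18.npz')['im']
for nm,p in(('L',(660,86,0)),('R',(529,-71,0))):
  for n,i,o in(('scene',b,(1,2.5)),('top',t,(0,0))):
    print(nm,n,fit([(n,i,None)],circ(0,0,14,72),(p[0]+o[0],p[1]+o[1],0),spread=(4,4,.001))[0][:2].round(1))
print('held clip', fit([('scene',im,None)],[c+[0,0,s['position'][2]-22.7] for c in CLIP],(s['position'][0]+1,s['position'][1]+2.5,1.5),spread=(6,6,.05)))
E
```

```text
t 32.13 pos [652.7  12.4 149.9] psi 1.499 q [ 0.732  0.681 -0.    -0.   ] w 16.8 F [ 0.4 -0.4 -0.6] J [-0.11  0.45  1.42 -0.    1.27 -0.04]
inbox [ 57.7   9.2 149.9]
tool axes in box (cols) [[0.002, 1.0, -0.0], [1.0, -0.002, -0.0], [-0.0, -0.0, -1.0]]
L scene [661.4  88.8]
L top [655.   82.5]
R scene [532.2 -65. ]
R top [526.  -68.5]
held clip (array([654.84684176,  19.89957823,   1.47264707]), np.float64(19.387778332630518))
```

View pics/s20c.png

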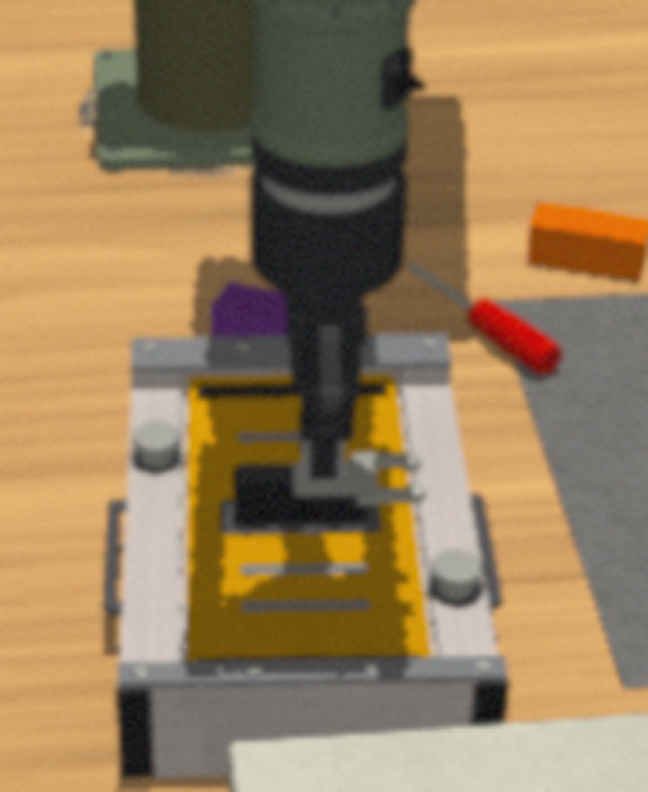

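```bash
python3 - <<'E'
from look import *
crop('s20',325,245,375,280,14,'s20d')
s=telemetry.observe()['position']
a=1.499; c,sn=np.cos(a),np.sin(a)
for k,(lx,ly) in dict(nose1=(49,10),nose2=(49,-10),front=(53,0),back=(-14,0),sh1=(14.5,19),sh2=(14.5,-19)).items():
    p=[s[0]+c*lx-sn*ly,s[1]+sn*lx+c*ly,s[2]-22.7+5]; u=proj('scene',p); print(k,u.round(2),((u-[325,245]+.5)*14-.5).round(0))
E
```

```text
nose1 [363.59 258.43] [547. 195.]
nose2 [364.47 265.05] [559. 287.]
front [366.12 261.68] [582. 240.]
back [330.89 262.14] [ 89. 247.]
sh1 [345.33 255.75] [291. 157.]
sh2 [346.48 268.34] [307. 333.]
```

View pics/s20d.png

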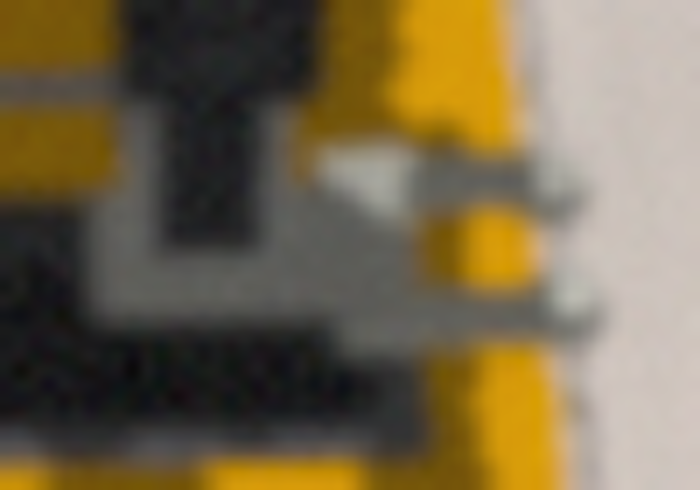

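Emit:
{"method": "step_arm", "body": {"jaw": [-0.9,-0.9,-0.9,-0.9,-0.9,-0.9,-0.9,-0.9], "linear": [[0.001,0,-0.02],[0.002,0,-0.04],[0.002,0,-0.055],[0.002,0,-0.062],[0.002,0,-0.062],[0.002,0,-0.062],[0.002,0,-0.062],[0.002,0,-0.062]], "angular": [[0,0,0],[0,0,0],[0,0,0],[0,0,0],[0,0,0],[0,0,0],[0,0,0],[0,0,0]]}}

```text
clock: 32.85
position: [656.2, 12.2, 89.8]
ee_rot: [0.731, 0.682, 0.001, 0.001]
ft_force: [0.6, -0.1, -0.9]
width: 17.0
```

```bash
python3 - <<'E'
from look import *
s=tool()[0]
im,d=view('scene','s21',310,225,400,305,8)
E
```

```text
t 32.85 pos [656.2  12.2  89.8] psi 1.501 q [0.731 0.682 0.001 0.001] w 17.0 F [ 0.6 -0.1 -0.9] J [-0.11  0.52  1.45 -0.    1.17 -0.04]
inbox [61.2  9.3 89.8]
tool axes in box (cols) [[-0.0, 1.0, 0.003], [1.0, 0.0, -0.0], [-0.0, 0.003, -1.0]]
```

View pics/s21c.png

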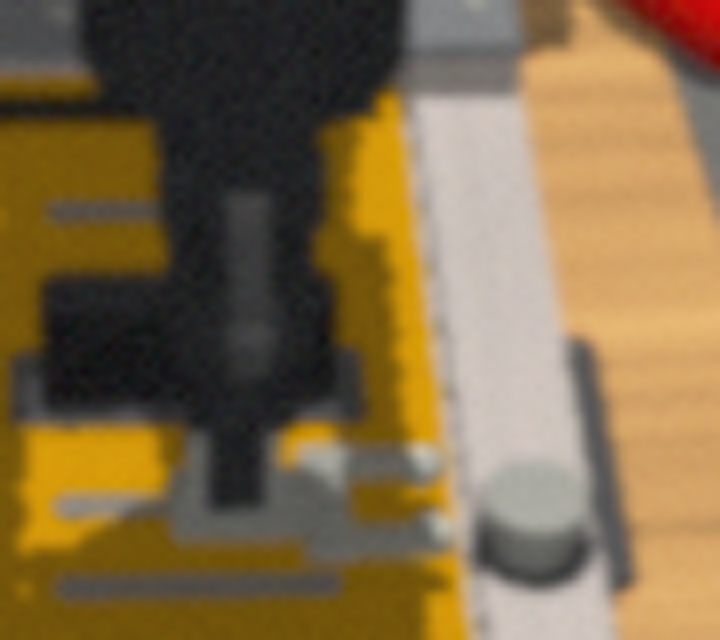

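```bash
python3 - <<'E'
from look import *
f=lambda cx,cy:(310+(cx+.5)/8-.5,225+(cy+.5)/8-.5)
n1=at_z('scene',*f(425,460),72);n2=at_z('scene',*f(436,530),72);p=at_z('scene',*f(534,495),72)
m=(n1+n2)/2; print(inbox(n1),inbox(n2),'mid',inbox(m),'post',inbox(p), 'delta',inbox(p)-inbox(m))
im=np.load('pics/s21.npz')['im']
print([inbox(list(fit([('scene',im,None)],circ(0,0,14,72),(661.4+dx,88+dy,0),spread=(5,5,.001))[0][:2])+[72]).round(1) for dx,dy in((0,0),(2,2),(-2,-2))])
E
```

```text
[47.39619798 59.33752403 72.        ] [73.26775246 59.86045529 72.        ] mid [60.33197522 59.59898966 72.        ] post [61.0606541  85.01393819 72.        ] delta [ 0.72867888 25.41494853  0.        ]
[array([61. , 86.1, 72. ]), array([61. , 86.1, 72. ]), array([61. , 86.1, 72. ])]
```

Emit:
{"method": "step_arm", "body": {"jaw": [-0.9,-0.9,-0.9,-0.9,-0.9,-0.9], "linear": [[0,0,-0.005],[0,0,-0.009],[0,0,-0.0108],[0,0,-0.0108],[0,0,-0.0108],[0,0,-0.0108]], "angular": [[0,0,0],[0,0,0],[0,0,0],[0,0,0],[0,0,0],[0,0,0]]}}

```text
clock: 33.4
position: [655.1, 12.2, 77.7]
ee_rot: [0.731, 0.682, 0.0, 0.0]
ft_force: [-1.4, -0.7, 2.7]
width: 16.9
```

```bash
python3 - <<'E'
from look import *
s=tool()[0]
im,d=view('scene','s22',310,225,400,305,8)
E
```

```text
t 33.4 pos [655.1  12.2  77.7] psi 1.501 q [0.731 0.682 0.    0.   ] w 16.9 F [-1.4 -0.7  2.7] J [-0.11  0.54  1.46 -0.    1.15 -0.04]
inbox [60.1  9.3 77.7]
tool axes in box (cols) [[-0.001, 1.0, 0.0], [1.0, 0.001, -0.0], [-0.0, 0.0, -1.0]]
```

View pics/s22c.png

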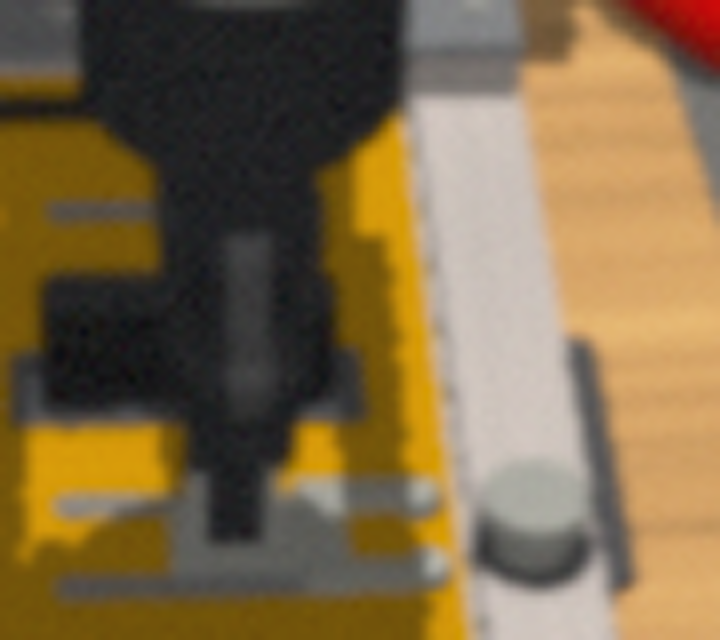

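Emit:
{"method": "step_arm", "body": {"jaw": [-0.9,-0.9,-0.9,-0.9,-0.9,-0.9,-0.9,-0.9], "linear": [[0,0,0.0015],[0,0,0.0015],[0.0003,0.004,0.0015],[0.0006,0.008,0.0015],[0.0008,0.011,0.0015],[0.001,0.0135,0.0015],[0.001,0.0135,0.0015],[0.001,0.0135,0.0015]], "angular": [[0,0,0],[0,0,0],[0,0,0],[0,0,0],[0,0,0],[0,0,0],[0,0,0],[0,0,0]]}}

```text
clock: 34.12
position: [655.9, 26.2, 78.7]
ee_rot: [0.731, 0.682, -0.0, -0.0]
ft_force: [0.3, 0.3, -0.2]
width: 17.0
```

```bash
python3 - <<'E'
from look import *
s=tool()[0]
im,d=view('scene','s23',310,225,400,305,8)
E
```

```text
t 34.12 pos [655.9  26.2  78.7] psi 1.502 q [ 0.731  0.682 -0.    -0.   ] w 17.0 F [ 0.3  0.3 -0.2] J [-0.09  0.54  1.45 -0.    1.15 -0.02]
inbox [59.9 23.2 78.7]
tool axes in box (cols) [[-0.001, 1.0, -0.0], [1.0, 0.001, -0.0], [-0.0, -0.0, -1.0]]
```

View pics/s23c.png

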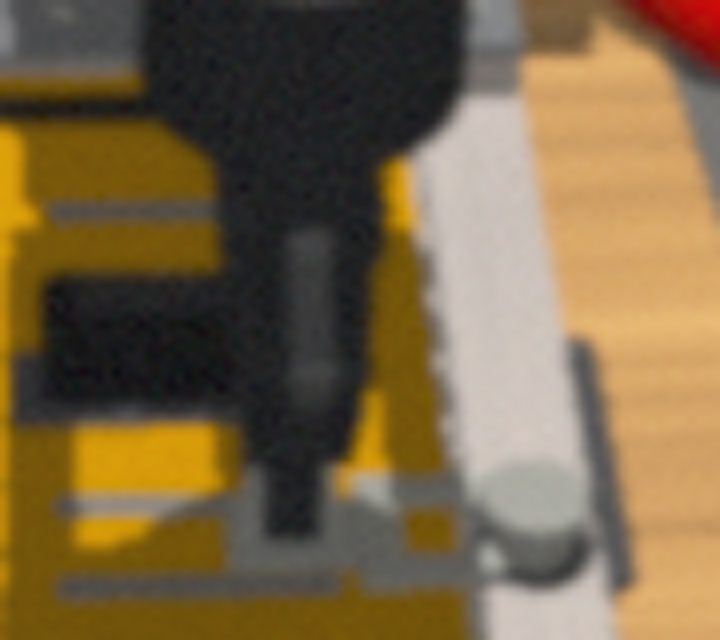

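Emit:
{"method": "step_arm", "body": {"jaw": [-0.9,-0.9,-0.9,-0.9,-0.9,-0.9,-0.9,-0.9,-0.9,-0.9,-0.9], "linear": [[0.0002,0.003,0],[0.0004,0.006,0],[0.0006,0.009,0],[0.0008,0.012,0],[0.001,0.0145,0],[0.0012,0.017,0],[0.0013,0.019,0],[0.0014,0.0205,0],[0.0014,0.0205,0],[0.0014,0.0205,0],[0.0014,0.0205,0]], "angular": [[0,0,0],[0,0,0],[0,0,0],[0,0,0],[0,0,0],[0,0,0],[0,0,0],[0,0,0],[0,0,0],[0,0,0],[0,0,0]]}}

```text
clock: 35.08
position: [658.2, 47.6, 79.4]
ee_rot: [0.731, 0.682, 0.001, 0.0]
ft_force: [4.2, 3.7, 0.5]
width: 16.9
```

```bash
python3 - <<'E'
from look import *
s=tool()[0]
im,d=view('scene','s24',310,225,400,305,8)
E
```

```text
t 35.08 pos [658.2  47.6  79.4] psi 1.502 q [0.731 0.682 0.001 0.   ] w 16.9 F [4.2 3.7 0.5] J [-0.06  0.54  1.45  0.    1.15  0.01]
inbox [60.7 44.8 79.4]
tool axes in box (cols) [[-0.001, 1.0, 0.002], [1.0, 0.001, 0.002], [0.002, 0.002, -1.0]]
```

View pics/s24c.png

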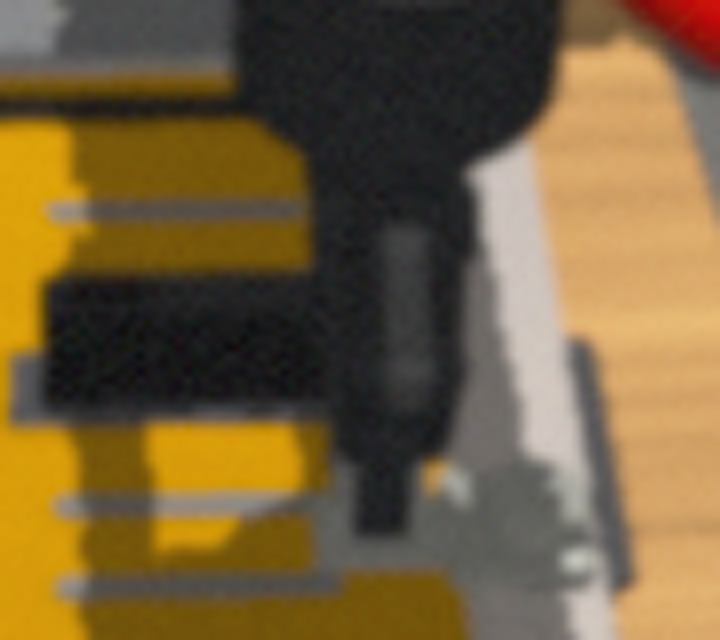

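Emit:
{"method": "step_arm", "body": {"jaw": [-0.3,-0.3,-0.3,-0.3,-0.3,-0.3,-0.2,-0.2,-0.2,-0.2,-0.2,-0.2], "linear": [[0,0,0],[0,0,0],[0,0,0],[0,0,0],[0,0,0.003],[0,0,0.01],[0,0,0.04],[0,0,0.07],[0,0,0.1],[0,0,0.12],[0,0,0.12],[0,0,0.12]], "angular": [[0,0,0],[0,0,0],[0,0,0],[0,0,0],[0,0,0],[0,0,0],[0,0,0],[0,0,0],[0,0,0],[0,0,0],[0,0,0],[0,0,0]]}}

```text
clock: 36.13
position: [658.7, 46.1, 201.7]
ee_rot: [0.731, 0.682, 0.002, 0.002]
ft_force: [-0.7, -0.3, -0.0]
width: 34.3
```

```bash
python3 - <<'E'
from look import *
s=tool()[0]
im,d=view('scene','s25',310,225,400,305,8)
view('top','t25',265,138,380,272,4.4)
E
```

```text
t 36.13 pos [658.7  46.1 201.7] psi 1.501 q [0.731 0.682 0.002 0.002] w 34.3 F [-0.7 -0.3 -0. ] J [-0.06  0.41  1.36 -0.    1.36  0.01]
inbox [ 61.3  43.3 201.7]
tool axes in box (cols) [[-0.001, 1.0, 0.005], [1.0, 0.001, -0.0], [-0.0, 0.005, -1.0]]
```

View pics/s25c.png

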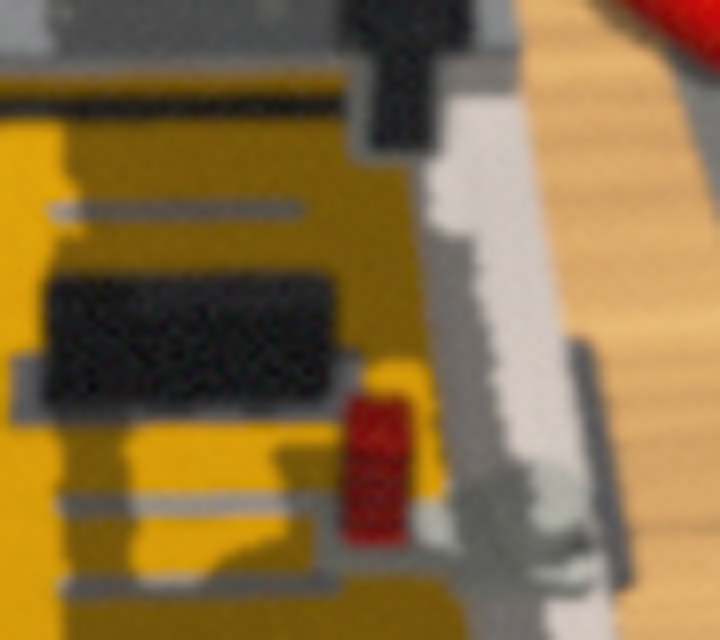

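Emit:
{"method": "step_arm", "body": {"jaw": [0.1,0.1,0.1,0.1,0.1,0.1,0.1,0.1,0.1,0.1,0.1,0.1,0.1,0.1,0.1,0.1,0.1,0.1,0.1,0.1], "linear": [[-0.0655,0.316,0],[-0.0655,0.316,0],[-0.0655,0.316,0],[-0.0655,0.316,0],[-0.0655,0.316,0],[-0.0655,0.316,0],[-0.0655,0.316,0],[-0.0655,0.316,0],[-0.0655,0.316,0],[-0.0655,0.316,0],[-0.0655,0.316,0],[-0.0655,0.316,0],[-0.0655,0.316,-0.05],[-0.0655,0.316,-0.09],[-0.0655,0.316,-0.09],[-0.0655,0.316,-0.09],[-0.0655,0.316,-0.09],[-0.0655,0.316,-0.09],[-0.0655,0.316,-0.09],[-0.0655,0.316,-0.09]], "angular": [[0,0,120],[0,0,120],[0,0,120],[0,0,120],[0,0,120],[0,0,120],[0,0,120],[0,0,120],[0,0,120],[0,0,120],[0,0,120],[0,0,120],[0,0,120],[0,0,120],[0,0,120],[0,0,120],[0,0,120],[0,0,120],[0,0,120],[0,0,120]]}}

```text
clock: 37.9
position: [591.3, 362.1, 107.8]
ee_rot: [-0.224, 0.975, -0.0, -0.001]
ft_force: [-0.3, -0.2, -0.2]
width: 46.9
```

```bash
python3 - <<'E'
from look import *
s=state(); P=s['position']; print(proj('scene',P-[0,0,6]))
im,d=view('scene','s26',420,180,580,320,4.5)
it,dt=view('top','t26',265,138,380,272,4.4)
view('scene','s26b',250,190,430,350,4)
print('L',[(np.round(r[0],3),round(r[1],1)) for r in (fit([('scene',im,None)],CLIP,(594,364,.45),spread=(8,8,.15)),fit([('scene',im,None)],GRIP,(594,364,.45),spread=(6,6,.2)))])
E
```

```text
t 37.9 pos [591.3 362.1 107.8] psi 3.594 q [-0.224  0.975 -0.    -0.001] w 46.9 F [-0.3 -0.2 -0.2] J [ 0.42  0.57  1.33 -0.    1.24 -1.6 ]
[500.84822126 245.0160301 ]
L [(array([5.97383e+02, 3.64165e+02, 5.12000e-01]), np.float64(30.2)), (array([597.01 , 364.367,   0.87 ]), np.float64(35.0))]
```

View pics/s26c.png

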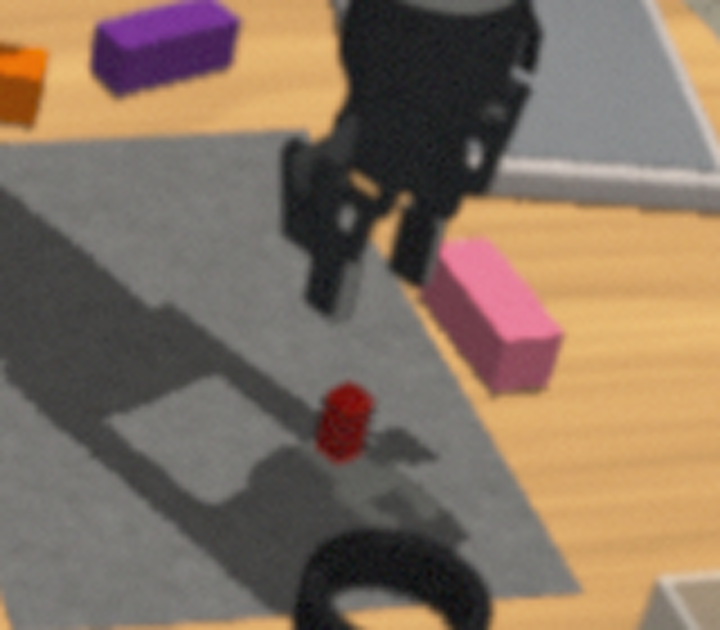

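View pics/t26c.png

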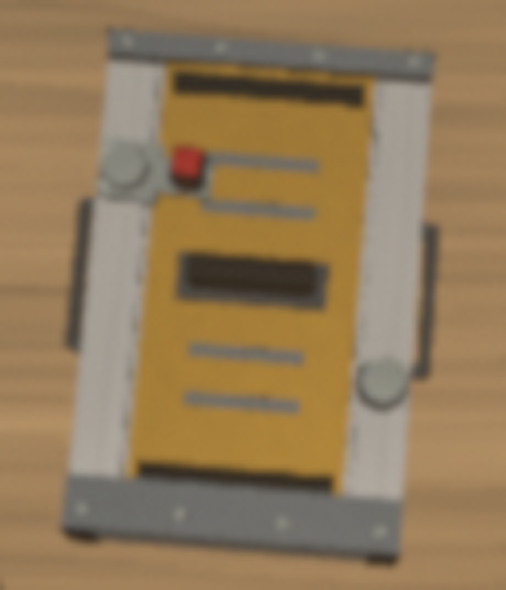

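View pics/s26bc.png

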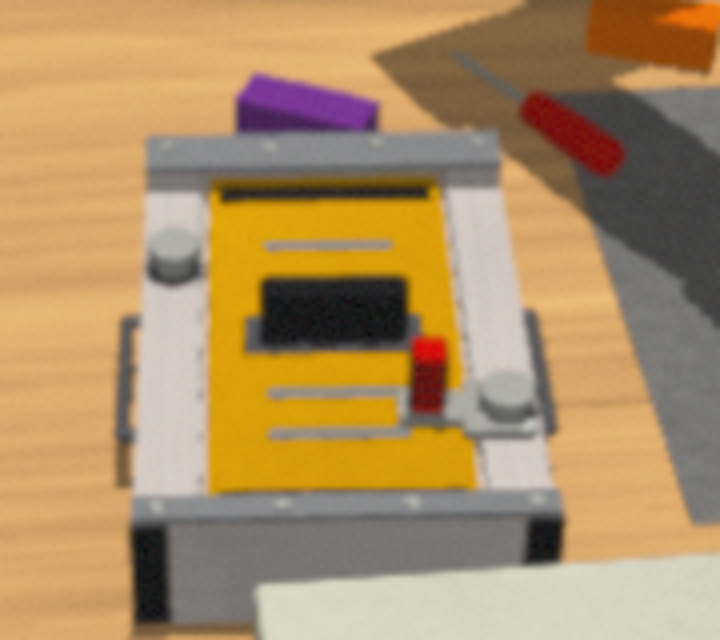

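```bash
python3 - <<'E'
from look import *
f=lambda cx,cy:(420+(cx+.5)/4.5-.5,180+(cy+.5)/4.5-.5)
t=at_z('scene',*f(373,298),107.8-6); g=at_z('scene',*f(349,393),43); b=at_z('scene',*f(341,452),6)
print('tips',t.round(1),'grip top',g.round(1),'grip foot',b.round(1),'target',(np.array([591.3,362.1])+g[:2]-t[:2]).round(1))
crop('s26',480,250,540,315,10,'s26d')
E
```

```text
tips [594.4 364.6 101.8] grip top [592.1 365.4  43. ] grip foot [592.5 368.6   6. ] target [589. 363.]
```

View pics/s26d.png

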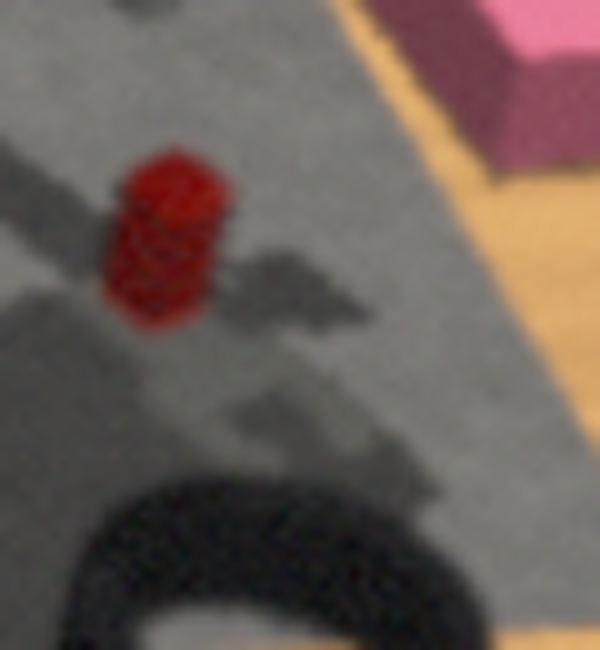

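Emit:
{"method": "step_arm", "body": {"jaw": [0.1,0.1,0.1,0.1,0.1,0.1,-0.9,-0.9,-0.9,-0.9,-0.9,-0.9,-0.9], "linear": [[-0.001,0,-0.035],[-0.001,0,-0.06],[-0.001,0,-0.077],[-0.001,0,-0.088],[-0.001,0,-0.088],[-0.001,0,-0.088],[-0.001,0,-0.088],[-0.001,0,-0.088],[-0.001,0,-0.088],[-0.001,0,-0.088],[-0.001,0,-0.088],[-0.001,0,-0.088],[-0.001,0,-0.088]], "angular": [[0,0,0],[0,0,0],[0,0,0],[0,0,0],[0,0,0],[0,0,0],[0,0,0],[0,0,0],[0,0,0],[0,0,0],[0,0,0],[0,0,0],[0,0,0]]}}

```text
clock: 39.13
position: [592.6, 363.1, 23.3]
ee_rot: [-0.225, 0.974, 0.0, 0.002]
ft_force: [-1.0, -0.8, 6.1]
width: 16.6
```

```bash
python3 - <<'E'
from look import *
s=state()
im,d=view('scene','s27',420,180,580,320,4.5)
E
```

```text
t 39.13 pos [592.6 363.1  23.3] psi 3.596 q [-0.225  0.974  0.     0.002] w 16.6 F [-1.  -0.8  6.1] J [ 0.43  0.68  1.36 -0.    1.1  -1.6 ]
```

View pics/s27c.png

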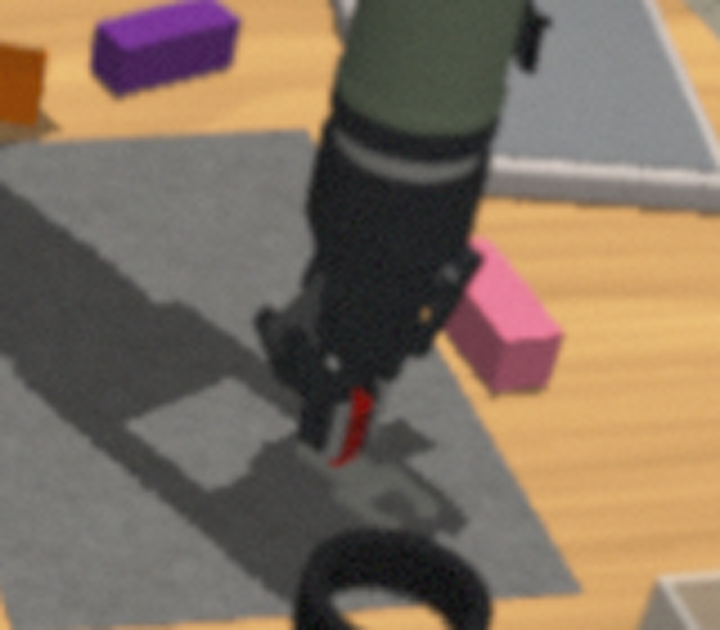

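Emit:
{"method": "step_arm", "body": {"jaw": [-0.9,-0.9,-0.9,-0.9,-0.9,-0.9,-0.9,-0.9,-0.9,-0.9,-0.9,-0.9,-0.9,-0.9,-0.9,-0.9,-0.9,-0.9,-0.9,-0.9], "linear": [[0,0,0.03],[0,0,0.07],[0,0,0.11],[0,0,0.14],[-0.0585,-0.3615,0.14],[-0.0585,-0.3615,0.14],[-0.0585,-0.3615,0.14],[-0.0585,-0.3615,0.14],[-0.0585,-0.3615,0.14],[-0.0585,-0.3615,0.14],[-0.0585,-0.3615,0.14],[-0.0585,-0.3615,0.14],[-0.0585,-0.3615,0.14],[-0.0585,-0.3615,0.14],[-0.0585,-0.3615,0.14],[-0.0585,-0.3615,0.14],[-0.0585,-0.3615,0.14],[-0.0585,-0.3615,0.14],[-0.0585,-0.3615,0.14],[-0.0585,-0.3615,0.14]], "angular": [[0,0,0],[0,0,0],[0,0,0],[0,0,0],[0,0,-120],[0,0,-120],[0,0,-120],[0,0,-120],[0,0,-120],[0,0,-120],[0,0,-120],[0,0,-120],[0,0,-120],[0,0,-120],[0,0,-120],[0,0,-120],[0,0,-120],[0,0,-120],[0,0,-120],[0,0,-120]]}}

```text
clock: 40.85
position: [531.9, 0.8, 160.6]
ee_rot: [0.7, 0.714, -0.0, -0.0]
ft_force: [-0.6, -0.1, -1.4]
width: 17.2
```

```bash
python3 - <<'E'
from look import *
s=tool()[0]
im,d=view('scene','s28',270,150,400,310,4)
E
```

```text
t 40.85 pos [531.9   0.8 160.6] psi 1.589 q [ 0.7    0.714 -0.    -0.   ] w 17.2 F [-0.6 -0.1 -1.4] J [-0.16  0.2   1.73  0.    1.21 -0.18]
inbox [-62.  -10.7 160.6]
tool axes in box (cols) [[-0.089, 0.996, -0.001], [0.996, 0.089, 0.0], [0.0, -0.001, -1.0]]
```

View pics/s28c.png

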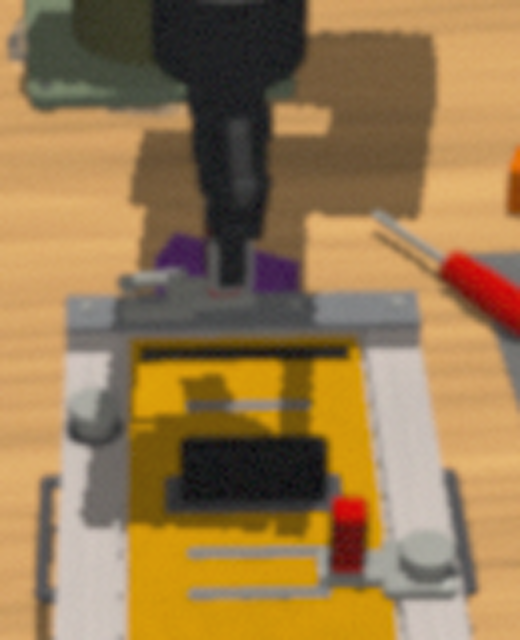

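Emit:
{"method": "step_arm", "body": {"jaw": [-0.9,-0.9,-0.9,-0.9,-0.9,-0.9,-0.9,-0.9], "linear": [[0.002,0.0005,-0.02],[0.002,0.0005,-0.04],[0.002,0.0005,-0.06],[0.002,0.0005,-0.071],[0.002,0.0005,-0.071],[0.002,0.0005,-0.071],[0.002,0.0005,-0.071],[0.002,0.0005,-0.071]], "angular": [[0,0,-5],[0,0,-5],[0,0,-5],[0,0,-5],[0,0,-5],[0,0,-5],[0,0,-5],[0,0,-5]]}}

```text
clock: 41.57
position: [535.7, 1.1, 91.3]
ee_rot: [0.729, 0.685, 0.001, 0.001]
ft_force: [0.2, -0.5, -0.8]
width: 16.4
```

```bash
python3 - <<'E'
from look import *
s=tool()[0]
im,d=view('scene','s29',280,205,370,285,8)
E
```

```text
t 41.57 pos [535.7   1.1  91.3] psi 1.509 q [0.729 0.685 0.001 0.001] w 16.4 F [ 0.2 -0.5 -0.8] J [-0.16  0.3   1.77  0.    1.07 -0.1 ]
inbox [-58.3 -10.2  91.3]
tool axes in box (cols) [[-0.008, 1.0, 0.003], [1.0, 0.008, -0.0], [-0.0, 0.003, -1.0]]
```

View pics/s29c.png

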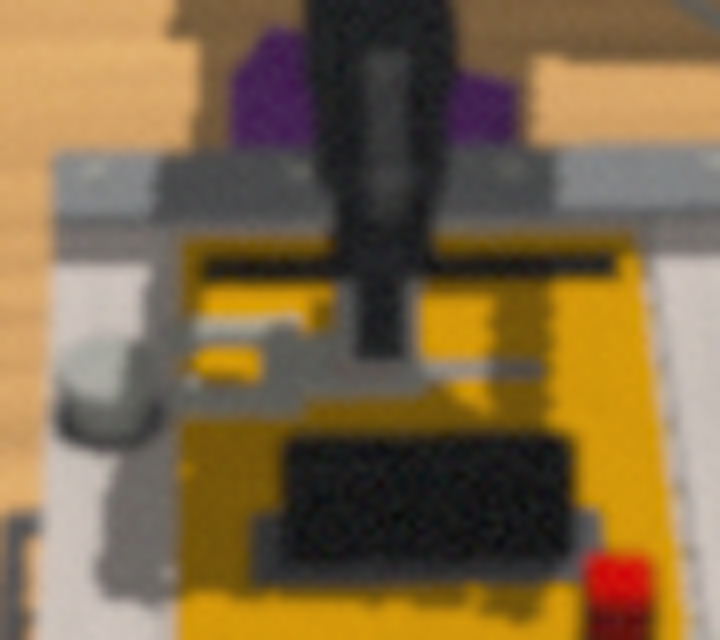

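```bash
python3 - <<'E'
from look import *
f=lambda cx,cy:(280+(cx+.5)/8-.5,205+(cy+.5)/8-.5)
n1=at_z('scene',*f(195,328),73);n2=at_z('scene',*f(186,388),73);p=at_z('scene',*f(109,370),72)
m=(n1+n2)/2; print(inbox(n1),inbox(n2),'mid',inbox(m),'post',inbox(p), 'delta',inbox(p)-inbox(m))
im=np.load('pics/s29.npz')['im']
print(inbox(list(fit([('scene',im,None)],circ(0,0,14,72),(532,-68,0),spread=(5,5,.001))[0][:2])+[72]).round(1))
s=telemetry.observe()['position']
a=1.509+np.pi; c,sn=np.cos(a),np.sin(a)
for k,(lx,ly) in dict(nose1=(49,-11),nose2=(49,11),front=(53,0),sh1=(14.5,19),sh2=(14.5,-19)).items():
    q=[s[0]+c*lx-sn*ly,s[1]+sn*lx+c*ly,s[2]-22.9+5]; u=proj('scene',q); print(k,((u-[280,205]+.5)*8-.5).round(0))
crop('s29',284,232,324,272,16,'s29d')
E
```

```text
[-73.36700555 -57.23535767  73.        ] [-47.22132716 -59.56183728  73.        ] mid [-60.29416636 -58.39859748  73.        ] post [-56.71455119 -80.10077007  72.        ] delta [  3.57961517 -21.70217259  -1.        ]
[-58.5 -87.4  72. ]
nose1 [187. 337.]
nose2 [188. 387.]
front [173. 362.]
sh1 [319. 404.]
sh2 [315. 317.]
```

View pics/s29d.png

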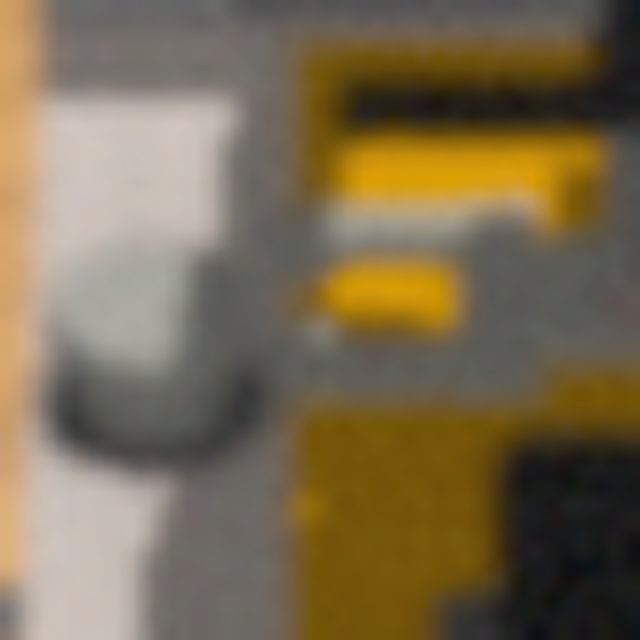

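Emit:
{"method": "step_arm", "body": {"jaw": [-0.9,-0.9,-0.9,-0.9,-0.9,-0.9], "linear": [[0,0,-0.005],[0,0,-0.009],[0,0,-0.0107],[0,0,-0.0107],[0,0,-0.0107],[0,0,-0.0107]], "angular": [[0,0,-0.3],[0,0,-0.3],[0,0,-0.3],[0,0,-0.3],[0,0,-0.3],[0,0,-0.3]]}}

```text
clock: 42.12
position: [534.3, 1.4, 79.0]
ee_rot: [0.731, 0.683, -0.0, -0.0]
ft_force: [0.3, 0.7, -1.7]
width: 16.8
```

```bash
python3 - <<'E'
from look import *
s=tool()[0]
E
```

```text
t 42.12 pos [534.3   1.4  79. ] psi 1.503 q [ 0.731  0.683 -0.    -0.   ] w 16.8 F [ 0.3  0.7 -1.7] J [-0.16  0.32  1.78  0.    1.05 -0.09]
inbox [-59.7 -10.   79. ]
tool axes in box (cols) [[-0.003, 1.0, -0.0], [1.0, 0.003, 0.0], [0.0, -0.0, -1.0]]
```

Emit:
{"method": "step_arm", "body": {"jaw": [-0.9,-0.9,-0.9,-0.9,-0.9,-0.9,-0.9], "linear": [[0,0,0.0007],[-0.0003,-0.004,0.0007],[-0.0006,-0.008,0.0007],[-0.0009,-0.011,0.0007],[-0.001,-0.0135,0.0007],[-0.001,-0.0135,0.0007],[-0.001,-0.0135,0.0007]], "angular": [[0,0,0],[0,0,0],[0,0,0],[0,0,0],[0,0,0],[0,0,0],[0,0,0]]}}

```text
clock: 42.7
position: [534.9, -12.5, 80.5]
ee_rot: [0.731, 0.683, 0.001, 0.001]
ft_force: [4.2, 2.3, -0.0]
width: 16.6
```

```bash
python3 - <<'E'
from look import *
s=tool()[0]
im,d=view('scene','s30',280,205,370,285,8)
E
```

```text
t 42.7 pos [534.9 -12.5  80.5] psi 1.503 q [0.731 0.683 0.001 0.001] w 16.6 F [ 4.2  2.3 -0. ] J [-0.19  0.31  1.78  0.    1.05 -0.12]
inbox [-58.1 -23.8  80.5]
tool axes in box (cols) [[-0.002, 1.0, 0.004], [1.0, 0.002, -0.0], [-0.0, 0.004, -1.0]]
```

View pics/s30c.png

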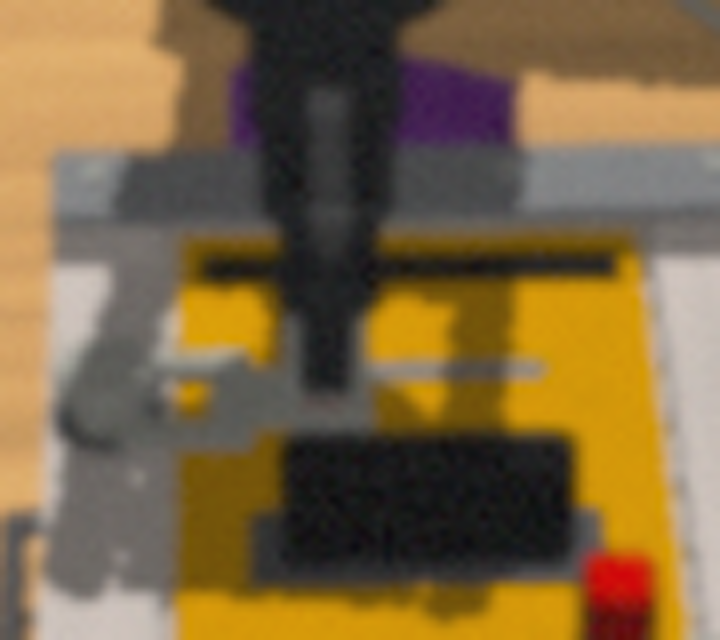

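Emit:
{"method": "step_arm", "body": {"jaw": [-0.9,-0.9,-0.9,-0.9,-0.9,-0.9,-0.9,-0.9,-0.9,-0.9,-0.9,-0.9], "linear": [[0.0018,0,-0.0006],[0.0018,0,-0.0006],[0.0016,-0.003,-0.0006],[0.0014,-0.006,-0.0006],[0.0012,-0.009,-0.0006],[0.001,-0.012,-0.0006],[0.0008,-0.015,-0.0006],[0.0006,-0.018,-0.0006],[0.0005,-0.0205,-0.0006],[0.0005,-0.0205,-0.0006],[0.0005,-0.0205,-0.0006],[0.0005,-0.0205,-0.0006]], "angular": [[0,0,0],[0,0,0],[0,0,0],[0,0,0],[0,0,0],[0,0,0],[0,0,0],[0,0,0],[0,0,0],[0,0,0],[0,0,0],[0,0,0]]}}

```text
clock: 43.75
position: [533.8, -30.1, 79.3]
ee_rot: [0.731, 0.682, 0.002, -0.002]
ft_force: [2.9, 10.0, 0.8]
width: 17.3
```

```bash
python3 - <<'E'
from look import *
s=tool()[0]
im,d=view('scene','s31',280,205,370,285,8)
E
```

```text
t 43.75 pos [533.8 -30.1  79.3] psi 1.502 q [ 0.731  0.682  0.002 -0.002] w 17.3 F [ 2.9 10.   0.8] J [-0.22  0.32  1.78  0.01  1.05 -0.16]
inbox [-58.  -41.4  79.3]
tool axes in box (cols) [[-0.001, 1.0, -0.0], [1.0, 0.001, 0.006], [0.006, -0.0, -1.0]]
```

View pics/s31c.png

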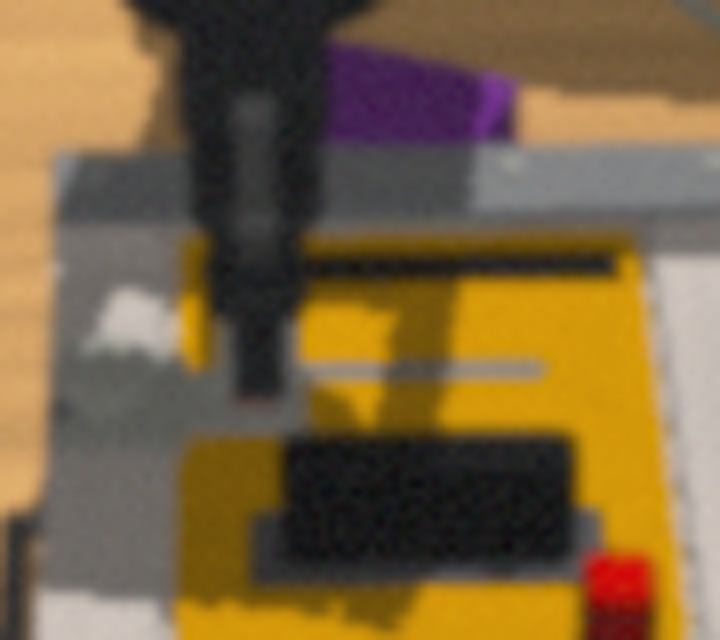

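Emit:
{"method": "step_arm", "body": {"jaw": [-0.9,-0.9,-0.9,-0.9,-0.9], "linear": [[0,-0.0015,0],[0,-0.003,0],[0,-0.003,0],[0,-0.003,0],[0,-0.003,0]], "angular": [[0,0,0],[0,0,0],[0,0,0],[0,0,0],[0,0,0]]}}

```text
clock: 44.22
position: [533.8, -30.4, 79.5]
ee_rot: [0.731, 0.682, 0.004, -0.004]
ft_force: [2.9, 17.2, 3.5]
width: 16.9
```

```bash
python3 - <<'E'
from look import *
s=tool()[0]
im,d=view('scene','s32',280,235,330,275,14)
E
```

```text
t 44.22 pos [533.8 -30.4  79.5] psi 1.501 q [ 0.731  0.682  0.004 -0.004] w 16.9 F [ 2.9 17.2  3.5] J [-0.22  0.32  1.78  0.01  1.05 -0.16]
inbox [-57.9 -41.8  79.5]
tool axes in box (cols) [[-0.001, 1.0, -0.001], [1.0, 0.001, 0.01], [0.01, -0.001, -1.0]]
```

View pics/s32c.png

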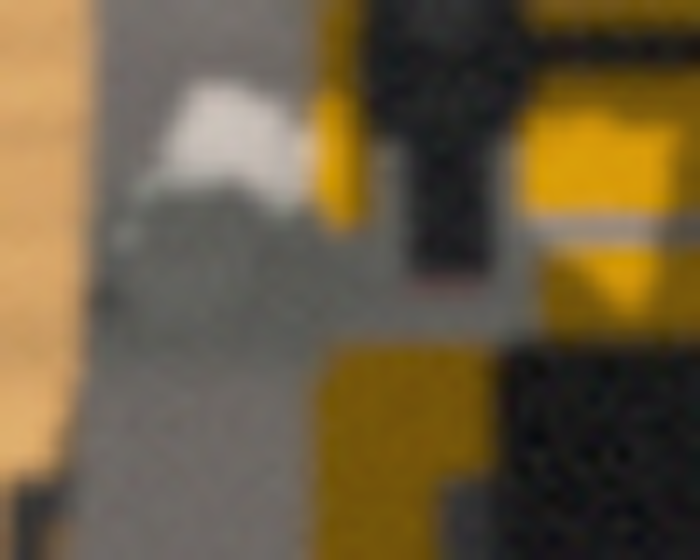

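Emit:
{"method": "step_arm", "body": {"jaw": [-0.9,-0.9,-0.3,-0.3,-0.3,-0.3,-0.3,-0.3,-0.2,-0.2,-0.2,-0.2,-0.2,-0.2,-0.2], "linear": [[0,0.002,0],[0,0.002,0],[0,0.002,0],[0,0.002,0],[0,0.002,0],[0,0.002,0],[0,0.002,0.003],[0,0.002,0.01],[0,0.002,0.04],[0,0.002,0.07],[0,0.002,0.1],[0,0.002,0.13],[0,0.002,0.13],[0,0.002,0.13],[0,0.002,0.13]], "angular": [[0,0,0],[0,0,0],[0,0,0],[0,0,0],[0,0,0],[0,0,0],[0,0,0],[0,0,0],[0,0,0],[0,0,0],[0,0,0],[0,0,0],[0,0,0],[0,0,0],[0,0,0]]}}

```text
clock: 45.52
position: [533.5, -33.7, 209.3]
ee_rot: [0.731, 0.683, -0.0, -0.0]
ft_force: [0.1, 0.1, 0.1]
width: 34.4
```

Emit:
{"method": "step_arm", "body": {"jaw": [-0.2,-0.2,-0.2,-0.2,-0.2,-0.2,-0.2,-0.2,-0.2,-0.2], "linear": [[-0.03,-0.3,0.1],[-0.03,-0.3,0.1],[-0.03,-0.3,0.1],[-0.03,-0.3,0.1],[-0.03,-0.3,0.1],[-0.03,-0.3,0.1],[-0.03,-0.3,0.1],[-0.03,-0.3,0.1],[-0.03,-0.3,0.1],[-0.03,-0.3,0.1]], "angular": [[0,0,0],[0,0,0],[0,0,0],[0,0,0],[0,0,0],[0,0,0],[0,0,0],[0,0,0],[0,0,0],[0,0,0]]}}

```text
clock: 46.35
position: [502.8, -334.6, 307.3]
ee_rot: [0.732, 0.682, 0.0, -0.002]
ft_force: [0.1, 0.9, -0.2]
width: 33.8
```

```bash
python3 - <<'E'
from look import *
s=tool()[0]
im,d=view('scene','s33',270,205,400,305,6)
im,d=view('top','t33',265,138,380,272,4.4)
crop('s33',280,230,330,270,14,'s33R'); crop('s33',345,270,395,305,14,'s33L')
E
```

```text
t 46.35 pos [ 502.8 -334.6  307.3] psi 1.5 q [ 0.732  0.682  0.    -0.002] w 33.8 F [ 0.1  0.9 -0.2] J [-0.73  0.23  1.38  0.    1.54 -0.66]
inbox [ -67.5 -347.4  307.3]
tool axes in box (cols) [[0.0, 1.0, -0.002], [1.0, -0.0, 0.002], [0.002, -0.002, -1.0]]
```

View pics/s33c.png

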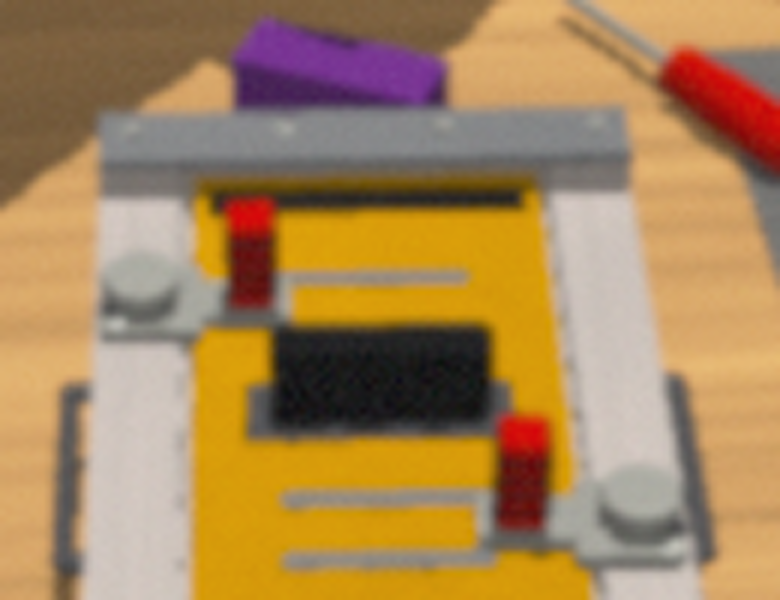

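View pics/t33c.png

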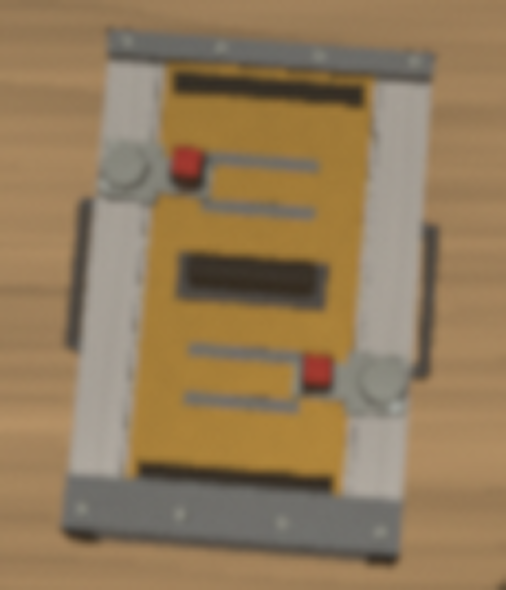

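View pics/s33R.png

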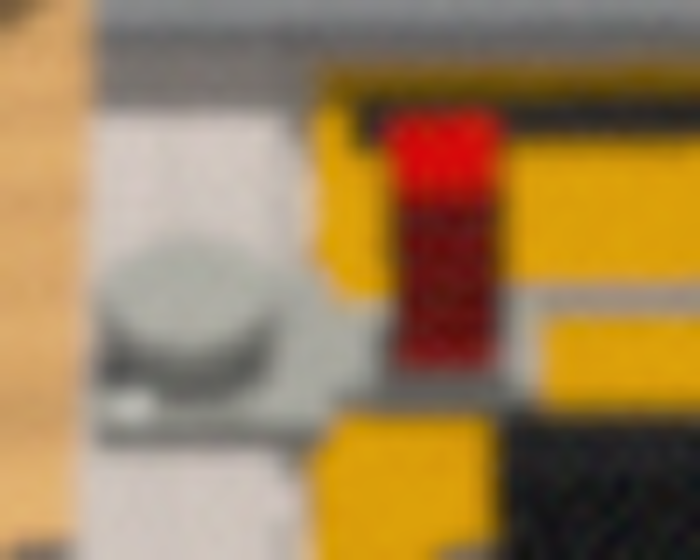

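View pics/s33L.png

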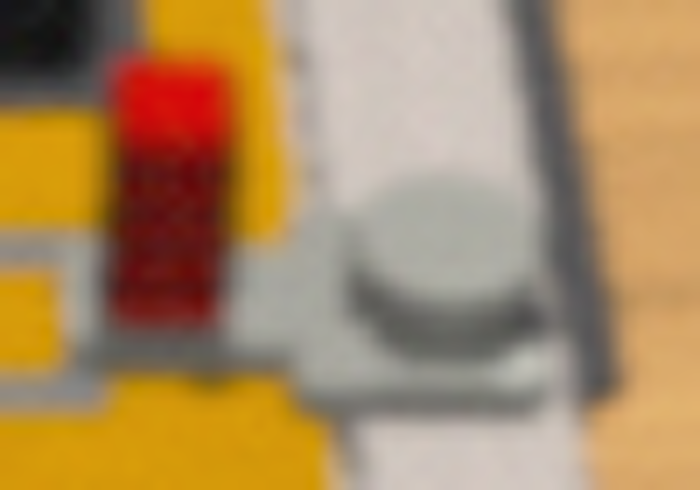

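```bash
python3 - <<'E'
from look import *
def F(x0,y0,s): return lambda cx,cy:(x0+(cx+.5)/s-.5,y0+(cy+.5)/s-.5)
fL=F(345,270,14);fR=F(280,230,14);ft=F(265,138,4.4)
for nm,n,f,g,p in(('L','scene',fL,(172,112),(448,238)),('R','scene',fR,(446,152),(188,302)),('L','top',ft,(187,162),(126,166)),('R','top',ft,(317,370),(382,381))):
    G=at_z(n,*f(*g),98);P=at_z(n,*f(*p),72);print(nm,n,'grip->post',(inbox(P)-inbox(G))[:2].round(1))
im=np.load('pics/s33.npz')['im'];it=np.load('pics/t33.npz')['im']
for n,i in(('scene',im),('top',it)):
  for nm,x,y in(('L',59,44),('R',-60,-42)):
    c,s=np.cos(-.07),np.sin(-.07); w=(595.5+c*x-s*y,8.5+s*x+c*y)
    g=fit([(n,i,None)],[q+[0,0,55] for q in GRIP],(*w,-.07),spread=(5,5,.03))[0]
    print(n,nm,'grip',inbox([g[0],g[1],0])[:2].round(1))
im0=np.load('pics/scene0.npz')['im']; 
d=cv2.absdiff(im,im0).sum(2); 
E
```

```text
L scene grip->post [-2.3 40. ]
R scene grip->post [  2.4 -39.5]
L top grip->post [ 2.2 38.3]
R top grip->post [  1.5 -39.2]
scene L grip [62.8 47.5]
scene R grip [-55.9 -43.1]
top L grip [50.2 41.5]
top R grip [-64.3 -44.2]
```

View pics/s33.png

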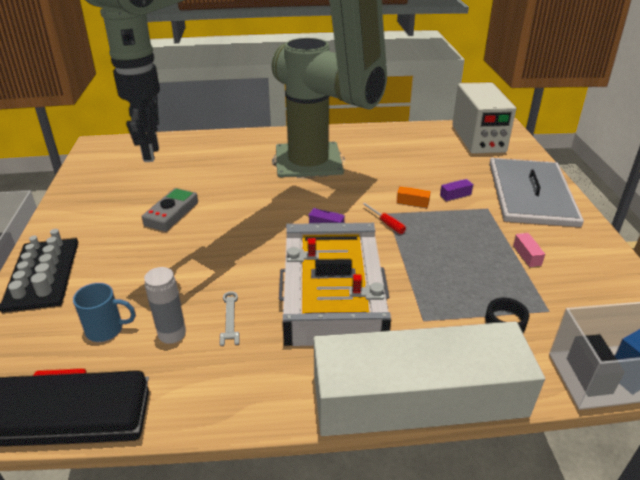

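Both grips measure about 38 to 40 mm from their post axes, against 40 mm when home. The panel is flat with both ends under the rims, and the bystanders look undisturbed. I'm handing the job in.

```bash
python3 - <<'E'
from h import *
s=telemetry.observe(); print(s['clock'],s['ft_force'].round(1)); print(workorder.close_job())
E
```

```text
46.45 [0.4 1.1 0.4]
the job is handed in; nothing more can be done
None
```

The job is handed in at 46.5 s, with no verdict reported. As far as my checks show, everything is in place.

- **Spares:** only three were on the mat, with no hex key set. The carton lies across the middle of the well, the repair case at the far end and the bulb case at the near end. The camera showed all three flat before the panel went on.
- **Panel:** tilted 10°, passed under the near rim, lowered and drawn back. It looks flat, and the top view and the tool position put it within about 1–2 mm of centre. One image fit in the scene view read 2–3 mm along the box.
- **Clips:** both are on their posts with grips over the panel. Measured from grip to post, they are 38.3–40.0 mm along the push direction (40 mm when home). Sideways the readings were 1.5–2.4 mm, and for the left clip the two cameras gave opposite signs, so that is probably calibration error. Automatic fits of the grips in the final pictures scattered by up to about 12 mm, so I did not rely on them.
- **Forces on the clips:** the left post drew its clip in with about 4 N. The right clip met a firm stop: force rose from 10 to 17 N over 0.4 mm of movement.
- **Disturbances:** one clip was knocked about 2 cm aside during the run, and I measured it again before gripping it. The bystanders look unmoved in the last picture, and the arm was clear of everything.

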